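# Get the valve lifter out from behind the containers

### The arm

A 6-joint arm with a two-finger parallel gripper is mounted at the origin on the work surface. World frame = base frame: x ahead of the robot, y to its left, z up, the work surface at z = 0. Lengths are in m, angles in rad, forces in N, time in s.
With the tool pointing down it reaches from about 0.225 to 0.725 m from the base axis. Payload 3.1 kg.
Tool frame: the origin (TCP) lies midway between the tips of the shut fingers; the grasp point (between the pads) lies 19 mm behind it; z points along the fingers, y is the line along which they close (so a half turn about z gives the same grasp; the last joint's range is limited). The gripper opens to 85 mm and grips with 20 to 120 N. Pads are 22 mm wide; open, the fingers measure 114 mm over their backs; the gripper's body (76 mm by 85 mm) begins 54 mm behind the grasp point. The pads swing forward as they close: fully open they stand 13 mm farther back than shut.
Start: joints at [1.05, 0.048, 0.099, 1.622, 0, 1.443], TCP at [0.201, 0.485, 0.231] pointing down, gripper open.
Joint ranges: [-2.91, 2.91], [-0.99, 1.94], [-1.21, 1.42], [-2.12, 2.29], [-1.49, 1.47], [-3.14, 3.14]. Speed limits (rad/s): [2.79, 2.79, 3.14, 3.14, 3.14, 3.14].

### API

Orientations are given as a unit quaternion [w, x, y, z].
In Python, from station import * gives the robot as it stands.
- The arm moves only by the tool send_rows, never from a script. Its argument "series" is a list of rows, each a list of 7 numbers: the shift along the tool's x, y, z in units of 25 mm (1.0 is 25 mm), then the turn, a rotation vector about the tool's x, y, z in rad, then the opening, from -1 (shut) to 1 (fully open). In form: [[dx, dy, dz, rx, ry, rz, fingers], ...]. A call has 1 to 8 rows; each row shifts and turns the commanded pose from where the row before left it, along the tool's axes as they then stand; what a row does not reach is not made up. A row lasts 1/10 s, in which the tool goes at most 50 mm and 8.59 degrees, less where a joint would pass 70% of its speed; a pose out of reach is approached as far as the arm can. A call is refused whole if a number of a shift passes 1 or a number of a turn 0.15, either way. A call with a gripper value outside its range is refused whole. The fingers move at their own pace and stop on an object; "newtons" is the grip in N (left out, the last holds). Time passes only in rows, so rows that do not move let the fingers close. It gives the time, the measured TCP pose, the force, the opening and the grip force at its end, in the units of the state.
- sense(): the state, without advancing time (a new reading comes with each control period).
- capture(name): name is "side" or "top"; returns a dict with "pixels" (400x640x3 uint8, red, green, blue), "fovy" (degrees; the focal length in pixels is half the picture's height over the tangent of half this angle, whatever the lens; pixels are square), "cx", "cy" (the principal point, pixels), "k1" (the pictures are not rectified: a ray, as slopes to the right and down, at radius r is drawn at 1 + k1 r^2 times it, then the intrinsics apply), "eye" and "rotation" of the camera in the world. Camera axes: x right, y down, z forward; pixel columns grow to the right and rows downward; lengths in m; the calibration is good to about 2 mm. A picture is of the moment at which its call begins. There is no depth.
- hand_in(): hands the job in; it is judged then, once.
The state is a dict: "time_s": time; "joint_positions": joint angles; "joint_vel": joint speeds; "effort": joint torques, N m; "position": TCP position; "orientation": TCP orientation; "contact_force": force on the tool from outside, world axes, zero at the start; "ft_torque": the same for the moment, N m; "width": finger opening in m; "grasp_force": force on a finger pad.
Only numpy, scipy, OpenCV 4.12 (cv2) and the standard library are available. Lean on these libraries where they do the work, as an engineer would, in place of code of your own. Each camera call takes 0.05 s, during which the arm holds its last target. There are 200 camera calls.

### The job

The steel valve lifter in the parts tray is boxed in by the jar, the square flask and the spray can: move all three onto the rubber mat first, leaving the lifter where it is, then stand the lifter upright in the open vise, in the middle between the jaws. Only once it stands there, put each container back in the tray on the very spot it came from, upright and released. Never tip a container or the lifter over, and leave the screwdriver, the plastic pot and the tape measure alone.

Things in the scene. Friction and masses are not known exactly. Their poses are not given: they have to be found in the camera images.
- tray: Fixed steel parts tray, 180 (its x) x 210 (its y) mm; floor top 4 mm above the bench, rim 14 mm high. Origin: centre of its underside. The lifter starts about 25 mm to +x of its centre, with one container about 60 mm from it on each of its -x, +y and -y sides (tray axes); which one stands where varies. Gaps to the lifter 10 to 30 mm. Tray x points roughly away from the robot.
- mat: Fixed flat black rubber mat, 270 (its x) x 140 (its y) mm, 4 mm thick, flat on the bench: the side area. Origin: centre of its underside. Room for the three containers in a row along its x, for example 88 mm apart.
- vise: Fixed small blue machine vise, 170 mm long along its x (T-bar at its -x end reaches -115 mm), 80 mm wide along its y. Jaws fixed open, steel-faced, 43 mm gap across its x; bed between them 30 mm above the bench, jaw tops 55 mm above the bench, jaws 80 mm long along y. Origin: on the bench under the middle of the gap.
- lifter: Plain steel valve lifter (hydraulic tappet): upright cylinder 26 mm in diameter, 65 mm tall, with a dark band round its middle, about 0.12 kg. Origin: centre of its underside, z up.
- jar: Round clear glass jar with a red screw lid, 64 mm in diameter all the way up, 110 mm tall, about 0.32 kg. Origin: centre of its underside, z up.
- flask: Square white plastic flask, 52 x 52 mm and 98 mm tall, with a round black cap 34 mm in diameter on top (115 mm in all), about 0.28 kg. Origin: centre of its underside, z up, x and y square to its flat sides.
- can: Slim round aluminium spray can with a grey band, 46 mm in diameter and 98 mm tall, narrowing to a white cap 32 mm in diameter (125 mm in all), about 0.22 kg. Origin: centre of its underside, z up.
- driver: Bystander: screwdriver lying on the bench beyond the work (x above 0.7 m). Leave alone.
- pot: Bystander: open white plastic pot, 72 mm across, 60 mm tall, standing on the bench beyond the work. Leave alone.
- tape: Bystander: yellow tape measure, 70 x 35 x 65 mm, standing on the bench beyond the work. Leave alone.

How it is judged:
By the outcome, as a careful person would: the job done as asked, in the order asked, and still so for the second after the job is handed in, with the robot touching nothing.
It also fails if it takes over 149 s, if anything falls off the work surface, if the arm or the gripper's body presses on something with over 40 N, if the wrist force passes 120 N, or if a joint passes its speed limit or range.

## Working session

There is one attempt and no reset: what is moved stays moved. The work goes in short steps, Python scripts to look and compute and a tool call to move; the robot and the scene stay as the last step left them, time stands still between calls to the robot, and variables do not carry over. Pictures are saved under pics/ and viewed, at most 14 in all, crops included, and the job is handed in when it is done.

Besides the shell and the picture viewer there is one more tool, called as name(argument=value, ...), one argument or row to a line, values as JSON. send_rows: Moves the arm, as the interface text tells. Its arguments: {"type":"object","properties":{"series":{"type":"array","items":{"type":"array","items":{"type":"number"}}},"newtons":{"type":"number"}},"required":["series"]}

```bash
ls; mkdir -p pics; python3 - <<'E'
from station import *
import cv2
s=sense();print(s)
for n in("side","top"):
    c=capture(n);print(n,{k:v for k,v in c.items() if k!="pixels"})
    cv2.imwrite(f"pics/{n}0.png",c["pixels"][:,:,::-1])
E
```

```text
pics
{'time_s': 0.0, 'joint_positions': array([ 1.05022146e+00,  4.87471825e-02,  9.76080210e-02,  1.62196812e+00,
       -4.37517308e-06,  1.44303056e+00]), 'joint_vel': array([ 0.00138387,  0.00113326, -0.00118059, -0.00101621, -0.00020245,
       -0.00087987]), 'effort': array([-5.07163422e-04, -3.38782525e+01,  3.20016611e+01,  2.02194607e-02,
       -2.13462040e-04, -1.26413039e-05]), 'position': array([0.20066146, 0.48449808, 0.23012409]), 'orientation': array([-3.65971133e-04,  1.95144143e-01,  9.80773893e-01, -1.09598949e-03]), 'contact_force': array([ 0.68944574, -0.57794423,  0.43526853]), 'ft_torque': array([-0.00883285, -0.03761745, -0.00754884]), 'grasp_force': 0.0, 'width': 0.08534566863603596}
side {'fovy': 46.547839181485585, 'cx': 314.97488472833055, 'cy': 196.3325216233236, 'k1': 0.03528336564026801, 'eye': array([ 0.07040587, -0.73951888,  0.60821718]), 'rotation': array([-0.45933809,  0.82725837, -0.2780442 ,  0.1653588 ])}
top {'fovy': 48.71425587223203, 'cx': 317.9675640834163, 'cy': 200.6157099022845, 'k1': 0.04085360485941623, 'eye': array([ 0.49480126, -0.00243794,  1.0037911 ]), 'rotation': array([-0.05853366,  0.71466954, -0.69504247,  0.05231849])}
```

View pics/top0.png

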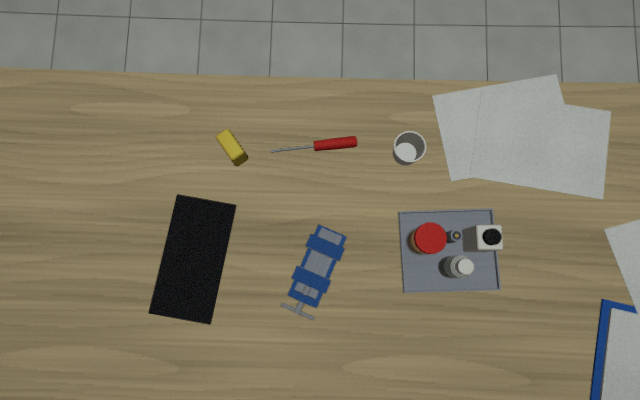

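View pics/side0.png

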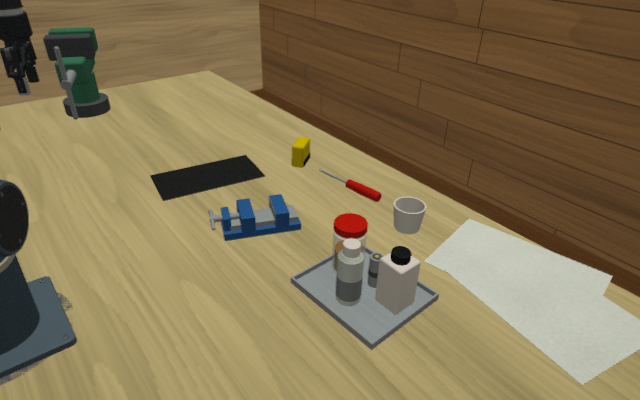

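The top view shows the mat at (193,259), the vise at (318,265) and the tray at (449,251). In the tray the jar is at (429,238) on the +y side, the flask at (489,238) on the -y side, the can at (461,267) on the -x side and the lifter at (456,236). The side view agrees. Next I'll build the helpers and measure.

```bash
cat > h.py <<'E'
from station import *
import numpy as np, cv2
from scipy.spatial.transform import Rotation as R
def K(c):
    f=200/np.tan(np.radians(c["fovy"])/2); return np.array([[f,0,c["cx"]],[0,f,c["cy"]],[0,0,1.]]),np.array([c["k1"],0,0,0.])
def rot(c): q=c["rotation"]; return R.from_quat(np.r_[q[1:],q[0]]).as_matrix()
def cast(c,uv,z):
    k,d=K(c); p=cv2.undistortPoints(np.float64(uv).reshape(-1,1,2),k,d)[:,0]
    r=np.c_[p,np.ones(len(p))]@rot(c).T
    return (c["eye"]+r*((z-c["eye"][2])/r[:,2])[:,None])[:,:2]
def proj(c,X):
    k,d=K(c); M=rot(c).T
    return cv2.projectPoints(np.float64(X).reshape(-1,1,3),cv2.Rodrigues(M)[0],-M@c["eye"],k,d)[0][:,0]
def blobs(m,amin=30):
    return sorted([k for k in cv2.findContours(m.astype(np.uint8),cv2.RETR_EXTERNAL,cv2.CHAIN_APPROX_NONE)[0] if cv2.contourArea(k)>amin],key=cv2.contourArea,reverse=True)
def plan(xyz,yaw_deg):
    """tool x yaw target (deg); prints turn about tool z, and shift in units after the turn"""
    s=sense(); q=s["orientation"]; M=R.from_quat(np.r_[q[1:],q[0]]).as_matrix()
    yx=np.degrees(np.arctan2(M[1,0],M[0,0])); d=(yaw_deg-yx+180)%360-180
    a=np.radians(yaw_deg); T=np.array([[np.cos(a),np.sin(a),0],[np.sin(a),-np.cos(a),0],[0,0,-1]])
    print("t %.2f pos"%s["time_s"],s["position"].round(4),"yaw %.2f tilt %.2f"%(yx,np.degrees(np.arccos(-M[2,2]))),"w %.4f g %.1f F"%(s["width"],s["grasp_force"]),s["contact_force"].round(1))
    print("  rz total %.4f ; shift units"%(-np.radians(d)),(T.T@(np.array(xyz)-s["position"])/0.025).round(3))
E
python3 - <<'E'
from h import *
c=capture("top");im=c["pixels"];hsv=cv2.cvtColor(im,cv2.COLOR_RGB2HSV)
H,S,V=[hsv[:,:,i].astype(int) for i in range(3)]
b=blobs((S<60)&(V<45))
for k in b[:3]:
    r=cv2.minAreaRect(k);w=cast(c,cv2.boxPoints(r),0.004);print("dark",r[0],w.mean(0).round(4),w.round(4).tolist())
red=np.zeros_like(S);red[200:270,400:450]=1
k=blobs((((H<8)|(H>172))&(S>150)&(V>60))&(red>0))[0];print("lid",cv2.minAreaRect(k),cast(c,[cv2.minEnclosingCircle(k)[0]],.114),cv2.contourArea(k))
blue=(H>100)&(H<125)&(S>120)&(V>40);blue[:, :270]=0;blue[:,360:]=0
for k in blobs(blue)[:5]:
    r=cv2.minAreaRect(k);print("blue",r,cast(c,cv2.boxPoints(r),.055).round(4).tolist())
a=cv2.resize(im[200:300,395:505],None,fx=5,fy=5,interpolation=cv2.INTER_CUBIC)
v=cv2.resize(im[220:320,275:355],None,fx=3.5,fy=3.5,interpolation=cv2.INTER_CUBIC)
o=np.zeros((500,835,3),np.uint8);o[:500,:550]=a;o[:350,555:835]=v
o=cv2.resize(o,None,fx=.955,fy=.955)
cv2.imwrite("pics/z1.png",o[:,:,::-1])
s=capture("side")["pixels"]
cv2.imwrite("pics/z2.png",cv2.resize(s[180:350,205:445],None,fx=3.3,fy=3.3,interpolation=cv2.INTER_CUBIC)[:,:,::-1])
E
```

```text
dark (192.05426025390625, 258.9034423828125) [0.5163 0.2862] [[0.3948, 0.3728], [0.6636, 0.338], [0.6368, 0.1965], [0.3699, 0.2375]]
dark (491.6922912597656, 236.4615478515625) [ 0.5822 -0.383 ] [[0.5943, -0.3624], [0.6027, -0.3984], [0.5701, -0.4036], [0.5618, -0.3678]]
lid ((430.0, 238.0), (30.0, 32.0), 90.0) [[ 0.5658132  -0.21908114]] 753.5
blue ((311.5413513183594, 277.60491943359375), (36.40369415283203, 51.236305236816406), 23.498565673828125) [[0.4447, 0.0725], [0.544, 0.0328], [0.5153, -0.0392], [0.417, 0.0015]]
blue ((326.9623107910156, 241.5147705078125), (36.302730560302734, 24.335430145263672), 23.629379272460938) [[0.5471, 0.0321], [0.5956, 0.0126], [0.5662, -0.0596], [0.5183, -0.0397]]
```

View pics/z1.png

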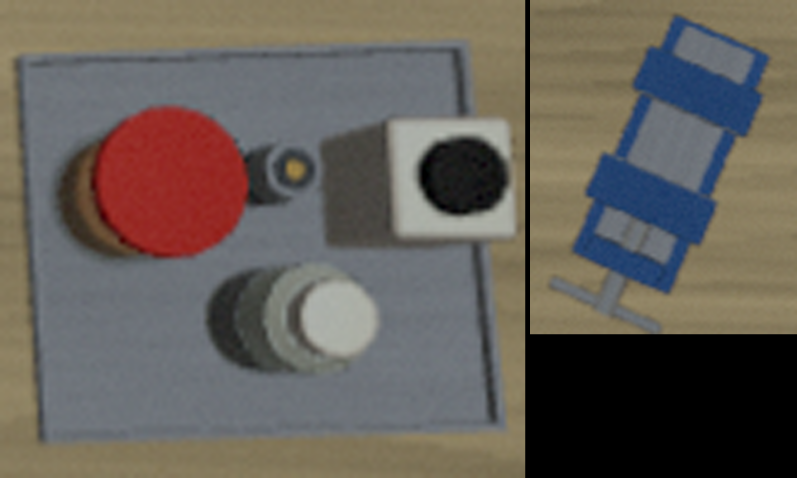

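View pics/z2.png

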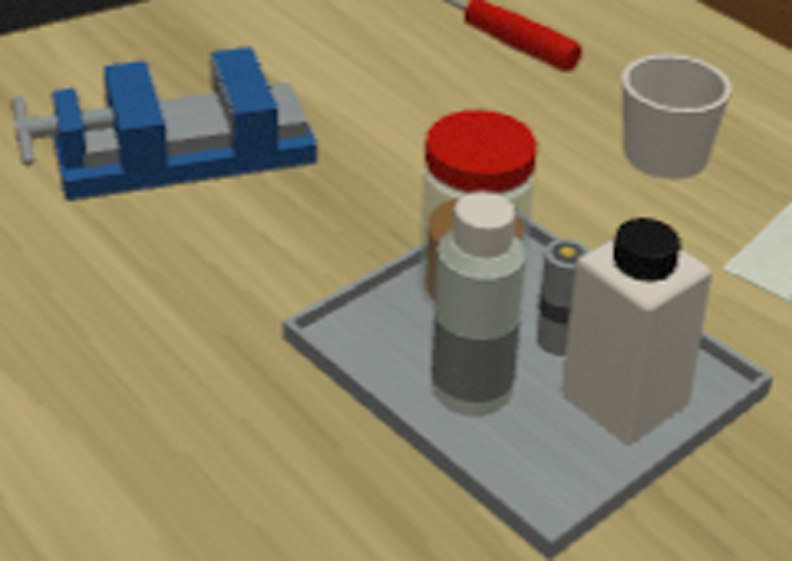

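The crops are clear. In the tray crop (4.775x) the lid centre is (171,182), the can cap (339,318), the lifter top (294,170) and the flask top face spans (390,118) to (517,238). In the side crop the cap tops are jar (481,146), can (486,211), lifter (568,252) and flask cap (648,237). I'll cast these from both views.

```bash
python3 - <<'E'
from h import *
c=capture("top");s=capture("side")
T=lambda p:(np.float64(p)+.5)/4.775-.5+[395,200]
V=lambda p:(np.float64(p)+.5-[530,0])/3.3425-.5+[275,220]
Sd=lambda p:(np.float64(p)+.5)/3.3-.5+[205,180]
for n,a,b,z in(("jar",(171,182),(481,146),.114),("can",(339,318),(486,211),.129),("lift",(294,170),(568,252),.069),("flaskcap",(464,175),(648,238),.119)):
    print(n,cast(c,[T(a)],z)[0].round(4),cast(s,[Sd(b)],z)[0].round(4))
f=cast(c,T([(390,118),(508,120),(517,238),(395,240)]),.102);print("flask",f.mean(0).round(4),f.round(4).tolist())
e=np.diff(np.r_[f,f[:1]],axis=0);print(np.degrees(np.arctan2(e[:,1],e[:,0])).round(1))
t=cast(c,T([(18,57),(467,42),(505,430),(42,440)]),.014);print("tray",t.mean(0).round(4));e=np.diff(np.r_[t,t[:1]],axis=0);print(np.degrees(np.arctan2(e[:,1],e[:,0])).round(1),np.hypot(*e.T).round(3))
v=cast(c,V([(634,88),(750,135),(718,202),(605,153)]),.055);print("vise",v.mean(0).round(4),v.round(4).tolist())
# vise: side view jaw-top corners; mat via contour approx
e=np.diff(np.r_[v,v[:1]],axis=0);print(np.degrees(np.arctan2(e[:,1],e[:,0])).round(1),np.hypot(*e.T).round(3))
v=cast(s,Sd([(107,66),(150,62),(164,111),(122,116),(212,52),(252,48),(276,97),(236,101)]),.055);print(v.mean(0).round(4),v.round(4).tolist())
E
```

```text
jar [ 0.5664 -0.2199] [ 0.5634 -0.2247]
can [ 0.5119 -0.2834] [ 0.5119 -0.2855]
lift [ 0.5769 -0.2847] [ 0.5791 -0.2838]
flaskcap [ 0.5725 -0.3394] [ 0.573  -0.3423]
flask [ 0.5723 -0.341 ] [[0.5974, -0.3157], [0.598, -0.3651], [0.5482, -0.367], [0.5457, -0.3163]]
[ -89.3 -177.9   92.8    0.6]
tray [ 0.5491 -0.2835]
[ -86.5 -176.6   93.1    3.4] [0.21  0.178 0.21  0.177]
vise [0.511  0.0031] [[0.5459, 0.0314], [0.5182, -0.0434], [0.4758, -0.024], [0.5043, 0.0484]]
[-110.3  155.5   68.5  -22.3] [0.08  0.047 0.078 0.045]
[0.5155 0.0089] [[0.4803, 0.0579], [0.5063, 0.0452], [0.4825, -0.0118], [0.4578, -0.0009], [0.5474, 0.0315], [0.5726, 0.0197], [0.5505, -0.0409], [0.5266, -0.0294]]
```

Both views agree within a few mm: jar (0.566,-0.221), can (0.512,-0.284), flask (0.5725,-0.341), lifter (0.577,-0.284), vise (0.512,0.004) at -22°, mat centre (0.516,0.286) at -8° and tray yaw +3.4°. I'll start with the can: turn the tool to 183.4° and travel over it.

send_rows(
  newtons=40,
  series=[
    [0,0,0,0,0,-0.113,1],
    [0,0,0,0,0,-0.113,1],
    [0,0,0,0,0,-0.113,1],
    [0,0,0,0,0,-0.113,1],
  ],
)

```text
time_s: 0.7
position: [0.2009, 0.4849, 0.2312]
orientation: [-0.0, -0.032, 0.999, -0.0]
contact_force: [0.6, 0.1, -0.2]
width: 0.0854
grasp_force: 0.0
```

send_rows(
  series=[
    [-0.33,-0.98,0,0,0,0,1],
    [-0.33,-0.98,0,0,0,0,1],
    [-0.33,-0.98,0,0,0,0,1],
    [-0.33,-0.98,0,0,0,0,1],
    [-0.33,-0.98,0,0,0,0,1],
    [-0.33,-0.98,0,0,0,0,1],
    [-0.33,-0.98,0,0,0,0,1],
    [-0.33,-0.98,0,0,0,0,1],
  ],
)

```text
time_s: 1.5
position: [0.2787, 0.2923, 0.2313]
orientation: [0.0, -0.03, 1.0, 0.0]
contact_force: [-0.2, -0.4, -0.5]
width: 0.0857
grasp_force: 0.0
```

send_rows(
  series=[
    [-0.33,-0.98,0,0,0,0,1],
    [-0.33,-0.98,0,0,0,0,1],
    [-0.33,-0.98,0,0,0,0,1],
    [-0.33,-0.98,0,0,0,0,1],
    [-0.33,-0.98,0,0,0,0,1],
    [-0.33,-0.98,0,0,0,0,1],
    [-0.33,-0.98,0,0,0,0,1],
    [-0.33,-0.98,0,0,0,0,1],
  ],
)

```text
time_s: 2.3
position: [0.3562, 0.1005, 0.2314]
orientation: [0.0, -0.03, 1.0, 0.0]
contact_force: [0.3, 0.7, -0.0]
width: 0.0851
grasp_force: 0.0
```

send_rows(
  series=[
    [-0.33,-0.98,0,0,0,0,1],
    [-0.33,-0.98,0,0,0,0,1],
    [-0.33,-0.98,0,0,0,0,1],
    [-0.33,-0.98,0,0,0,0,1],
    [-0.33,-0.98,0,0,0,0,1],
    [-0.33,-0.98,0,0,0,0,1],
    [-0.33,-0.98,0,0,0,0,1],
    [-0.33,-0.98,0,0,0,0,1],
  ],
)

```text
time_s: 3.1
position: [0.4337, -0.0913, 0.2313]
orientation: [0.0, -0.029, 1.0, -0.0]
contact_force: [0.3, -0.7, 0.9]
width: 0.0852
grasp_force: 0.0
```

send_rows(
  series=[
    [-0.33,-0.98,0,0,0,0,1],
    [-0.33,-0.98,0,0,0,0,1],
    [-0.33,-0.98,0,0,0,0,1],
    [-0.33,-0.98,0,0,0,0,1],
    [-0.33,-0.98,0,0,0,0,1],
    [-0.33,-0.98,0,0,0,0,1],
    [-0.33,-0.98,0,0,0,0,1],
    [-0.33,-0.98,0,0,0,0,1],
  ],
)

```text
time_s: 3.9
position: [0.5111, -0.283, 0.2311]
orientation: [-0.0, -0.03, 1.0, 0.0]
contact_force: [0.5, -0.7, 0.6]
width: 0.0853
grasp_force: 0.0
```

```bash
python3 -c "
from h import *
plan((.512,-.284,.064),183.4)"
```

```text
t 3.90 pos [ 0.5111 -0.283   0.2311] yaw -176.62 tilt 0.02 w 0.0853 g 0.0 F [ 0.5 -0.7  0.6]
  rz total -0.0003 ; shift units [-0.032 -0.043  6.683]
```

send_rows(
  series=[
    [-0.03,-0.04,0.9,0,0,0,1],
    [0,0,0.9,0,0,0,1],
    [0,0,0.9,0,0,0,1],
    [0,0,0.9,0,0,0,1],
    [0,0,0.9,0,0,0,1],
    [0,0,0.9,0,0,0,1],
    [0,0,0.78,0,0,0,1],
    [0,0,0.5,0,0,0,1],
  ],
)

```text
time_s: 4.7
position: [0.5107, -0.2823, 0.0621]
orientation: [-0.001, -0.03, 1.0, 0.001]
contact_force: [-0.1, 0.2, 0.1]
width: 0.085
grasp_force: 0.0
```

send_rows(
  series=[
    [0,0,0,0,0,0,-1],
    [0,0,0,0,0,0,-1],
    [0,0,0,0,0,0,-1],
    [0,0,0,0,0,0,-1],
    [0,0,0,0,0,0,-1],
    [0,0,0,0,0,0,-1],
  ],
)

```text
time_s: 5.3
position: [0.5127, -0.2838, 0.066]
orientation: [0.001, -0.03, 1.0, -0.001]
contact_force: [0.2, -0.1, 4.0]
width: 0.0449
grasp_force: 41.4
```

```bash
python3 - <<'E'
from h import *
plan((.5155,.286,.064),183.4)
s=capture("side")["pixels"]
cv2.imwrite("pics/g1.png",cv2.resize(s[130:350,205:445],None,fx=2.6,fy=2.6)[:,:,::-1])
E
```

```text
t 5.30 pos [ 0.5127 -0.2838  0.066 ] yaw -176.61 tilt 0.19 w 0.0449 g 41.4 F [ 0.2 -0.1  4. ]
  rz total -0.0002 ; shift units [-1.462 22.745  0.081]
```

View pics/g1.png

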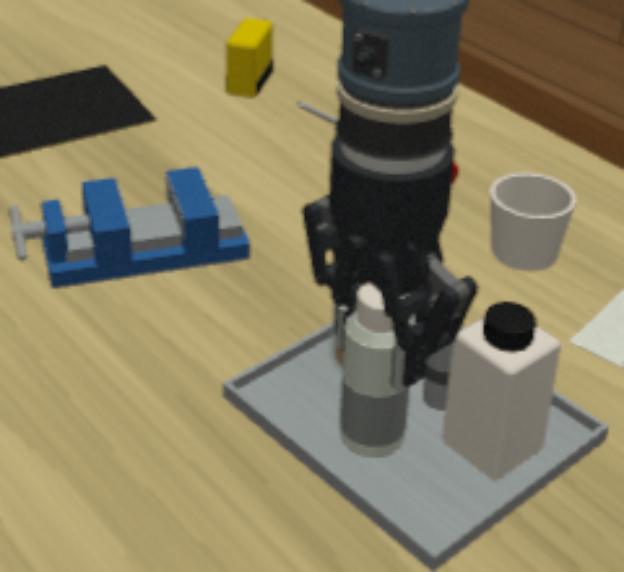

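The can is gripped upright at about (375,385) in this crop, between the pads (width 45 mm). I'll lift it and carry it to the middle mat slot.

send_rows(
  series=[
    [0,0,-0.3,0,0,0,-1],
    [0,0,-0.6,0,0,0,-1],
    [0,0,-0.8,0,0,0,-1],
    [0,0,-0.9,0,0,0,-1],
    [0,0,-0.9,0,0,0,-1],
    [0,0,-0.8,0,0,0,-1],
    [0,0,-0.6,0,0,0,-1],
    [0,0,-0.3,0,0,0,-1],
  ],
)

```text
time_s: 6.15
position: [0.5121, -0.2831, 0.1966]
orientation: [0.001, -0.03, 1.0, -0.001]
contact_force: [0.7, 0.3, -2.4]
width: 0.045
grasp_force: 41.2
```

send_rows(
  series=[
    [-0.06,0.4,0,0,0,0,-1],
    [-0.06,0.7,0,0,0,0,-1],
    [-0.06,0.95,0,0,0,0,-1],
    [-0.06,0.95,0,0,0,0,-1],
    [-0.06,0.95,0,0,0,0,-1],
    [-0.06,0.95,0,0,0,0,-1],
    [-0.06,0.95,0,0,0,0,-1],
    [-0.06,0.95,0,0,0,0,-1],
  ],
)

```text
time_s: 6.95
position: [0.5122, -0.1096, 0.1926]
orientation: [-0.002, -0.03, 1.0, 0.001]
contact_force: [0.4, 0.6, -1.9]
width: 0.0453
grasp_force: 41.3
```

send_rows(
  series=[
    [-0.06,0.95,0,0,0,0,-1],
    [-0.06,0.95,0,0,0,0,-1],
    [-0.06,0.95,0,0,0,0,-1],
    [-0.06,0.95,0,0,0,0,-1],
    [-0.06,0.95,0,0,0,0,-1],
    [-0.06,0.95,0,0,0,0,-1],
    [-0.06,0.95,0,0,0,0,-1],
    [-0.06,0.95,0,0,0,0,-1],
  ],
)

```text
time_s: 7.75
position: [0.5123, 0.0802, 0.1926]
orientation: [-0.002, -0.03, 1.0, 0.0]
contact_force: [-1.1, -0.5, -1.9]
width: 0.0448
grasp_force: 41.3
```

send_rows(
  series=[
    [-0.06,0.95,0,0,0,0,-1],
    [-0.06,0.95,0,0,0,0,-1],
    [-0.06,0.95,0,0,0,0,-1],
    [-0.06,0.95,0,0,0,0,-1],
    [-0.06,0.95,0,0,0,0,-1],
    [-0.06,0.95,0,0,0,0,-1],
    [-0.06,0.7,0,0,0,0,-1],
    [-0.06,0.5,0,0,0,0,-1],
  ],
)

```text
time_s: 8.55
position: [0.5146, 0.2524, 0.1931]
orientation: [-0.001, -0.031, 1.0, -0.0]
contact_force: [-0.0, -0.1, -1.5]
width: 0.045
grasp_force: 41.4
```

send_rows(
  series=[
    [0,0.2,0,0,0,0,-1],
    [0,0,0,0,0,0,-1],
  ],
)

```text
time_s: 8.75
position: [0.5154, 0.256, 0.1939]
orientation: [-0.0, -0.03, 1.0, -0.0]
contact_force: [-0.7, -0.8, -2.7]
width: 0.045
grasp_force: 41.4
```

```bash
python3 -c "
from h import *
plan((.5155,.286,.066),183.4)"
```

```text
t 8.75 pos [0.5154 0.256  0.1939] yaw -176.56 tilt 0.06 w 0.0450 g 41.4 F [-0.7 -0.8 -2.7]
  rz total 0.0006 ; shift units [-0.075  1.196  5.117]
```

send_rows(
  series=[
    [-0.07,0.6,0,0,0,0,-1],
    [0,0.4,0.3,0,0,0,-1],
    [0,0.2,0.7,0,0,0,-1],
    [0,0,0.9,0,0,0,-1],
    [0,0,0.9,0,0,0,-1],
    [0,0,0.9,0,0,0,-1],
    [0,0,0.7,0,0,0,-1],
    [0,0,0.4,0,0,0,-1],
  ],
)

```text
time_s: 9.55
position: [0.5143, 0.2853, 0.0715]
orientation: [-0.002, -0.029, 1.0, -0.001]
contact_force: [-0.3, -0.1, -2.5]
width: 0.0449
grasp_force: 41.5
```

send_rows(
  series=[
    [0,0,0.2,0,0,0,-1],
    [0,0,0.15,0,0,0,-1],
    [0,0,0,0,0,0,-1],
    [0,0,0,0,0,0,1],
    [0,0,0,0,0,0,1],
    [0,0,0,0,0,0,1],
    [0,0,0,0,0,0,1],
    [0,0,0,0,0,0,1],
  ],
)

```text
time_s: 10.35
position: [0.516, 0.2859, 0.0658]
orientation: [0.0, -0.03, 1.0, 0.0]
contact_force: [0.3, -1.2, -0.6]
width: 0.0855
grasp_force: 0.0
```

```bash
python3 -c "
from h import *
plan((.5155,.286,.2),183.4)"
```

```text
t 10.35 pos [0.516  0.2859 0.0658] yaw -176.61 tilt 0.03 w 0.0855 g 0.0 F [ 0.3 -1.2 -0.6]
  rz total -0.0001 ; shift units [ 0.019  0.007 -5.367]
```

send_rows(
  series=[
    [0,0,-0.3,0,0,0,1],
    [0,0,-0.8,0,0,0,1],
    [0,0,-0.9,0,0,0,1],
    [0,0,-0.9,0,0,0,1],
    [0,0,-0.9,0,0,0,1],
    [0,0,-0.9,0,0,0,1],
    [0,0,-0.6,0,0,0,1],
    [0,0,-0.3,0,0,0,1],
  ],
)

```text
time_s: 11.15
position: [0.5167, 0.2862, 0.2084]
orientation: [0.002, -0.03, 1.0, 0.001]
contact_force: [0.2, 0.3, -0.3]
width: 0.0851
grasp_force: 0.0
```

send_rows(
  series=[
    [-0.03,-0.6,0,0,0,0,1],
    [-0.03,-0.96,0,0,0,0,1],
    [-0.03,-0.96,0,0,0,0,1],
    [-0.03,-0.96,0,0,0,0,1],
    [-0.03,-0.96,0,0,0,0,1],
    [-0.03,-0.96,0,0,0,0,1],
    [-0.03,-0.96,0,0,0,0,1],
    [-0.03,-0.96,0,0,0,0,1],
  ],
)

```text
time_s: 11.95
position: [0.5317, 0.1014, 0.204]
orientation: [-0.001, -0.029, 1.0, -0.0]
contact_force: [0.4, -0.3, -0.4]
width: 0.0854
grasp_force: 0.0
```

send_rows(
  series=[
    [-0.03,-0.96,0,0,0,0,1],
    [-0.03,-0.96,0,0,0,0,1],
    [-0.03,-0.96,0,0,0,0,1],
    [-0.03,-0.96,0,0,0,0,1],
    [-0.03,-0.96,0,0,0,0,1],
    [-0.03,-0.96,0,0,0,0,1],
    [-0.03,-0.96,0,0,0,0,1],
    [-0.03,-0.96,0,0,0,0,1],
  ],
)

```text
time_s: 12.75
position: [0.5487, -0.0896, 0.204]
orientation: [-0.001, -0.029, 1.0, 0.0]
contact_force: [0.3, 0.1, 1.2]
width: 0.0855
grasp_force: 0.0
```

send_rows(
  series=[
    [-0.05,-0.96,0,0,0,0,1],
    [-0.05,-0.96,0,0,0,0,1],
    [-0.05,-0.96,0,0,0,0,1],
    [-0.05,-0.96,0,0,0,0,1],
    [-0.05,-0.96,0,0,0,0,1],
    [-0.04,-0.5,0,0,0,0,1],
  ],
)

```text
time_s: 13.35
position: [0.5637, -0.222, 0.2038]
orientation: [-0.001, -0.028, 1.0, 0.0]
contact_force: [0.1, -0.2, 0.5]
width: 0.0855
grasp_force: 0.0
```

send_rows(
  series=[
    [0,0,0,0,0,0.131,1],
    [0,0,0,0,0,0.131,1],
    [0,0,0,0,0,0.131,1],
    [0,0,0,0,0,0.131,1],
    [0,0,0,0,0,0.131,1],
    [0,0,0,0,0,0.131,1],
  ],
)

```text
time_s: 13.95
position: [0.5642, -0.2195, 0.2046]
orientation: [-0.001, 0.358, 0.934, 0.0]
contact_force: [-0.6, 0.6, -0.9]
width: 0.0853
grasp_force: 0.0
```

send_rows(
  series=[
    [0,0,0,0,0,0.131,1],
    [0,0,0,0,0,0.131,1],
    [0,0,0,0,0,0.131,1],
    [0,0,0,0,0,0.131,1],
    [0,0,0,0,0,0.131,1],
    [0,0,0,0,0,0.131,1],
    [0,0,0,0,0,0,1],
  ],
)

```text
time_s: 14.65
position: [0.5643, -0.2195, 0.2047]
orientation: [-0.001, 0.686, 0.727, -0.0]
contact_force: [0.0, 0.7, -0.4]
width: 0.0855
grasp_force: 0.0
```

```bash
python3 - <<'E'
from h import *
plan((.566,-.2205,.060),93.4)
s=capture("side");t=capture("top")
cv2.imwrite("pics/g2.png",np.vstack([cv2.resize(s["pixels"][100:350],None,fx=1,fy=1),t["pixels"][60:340]])[:,:,::-1])
E
```

```text
t 14.65 pos [ 0.5643 -0.2195  0.2047] yaw 93.34 tilt 0.11 w 0.0855 g 0.0 F [ 0.   0.7 -0.4]
  rz total -0.0010 ; shift units [-0.045  0.065  5.788]
```

View pics/g2.png

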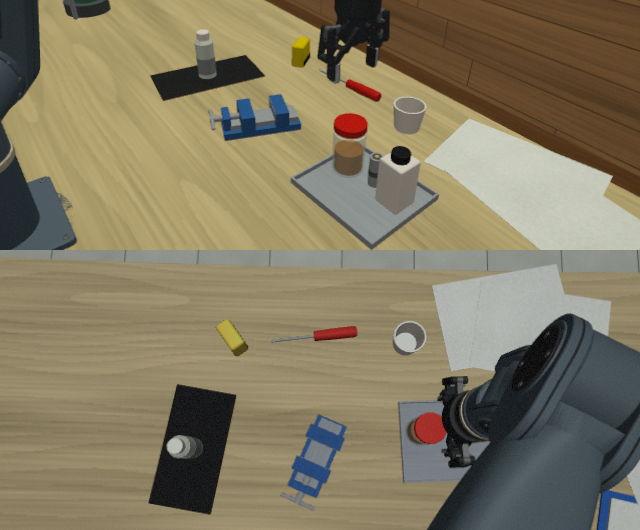

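The can stands upright on the mat at side (206,55), and the gripper is above the jar. Descending and gripping the jar.

send_rows(
  newtons=50,
  series=[
    [-0.05,0.05,0.6,0,0,0,1],
    [0,0,0.9,0,0,0,1],
    [0,0,0.9,0,0,0,1],
    [0,0,0.9,0,0,0,1],
    [0,0,0.9,0,0,0,1],
    [0,0,0.8,0,0,0,1],
    [0,0,0.5,0,0,0,1],
    [0,0,0.3,0,0,0,1],
  ],
)

```text
time_s: 15.55
position: [0.5651, -0.2202, 0.0581]
orientation: [-0.002, 0.686, 0.728, -0.0]
contact_force: [-0.0, -0.6, -0.6]
width: 0.0852
grasp_force: 0.0
```

send_rows(
  series=[
    [0,0,0,0,0,0,1],
    [0,0,0,0,0,0,1],
    [0,0,0,0,0,0,-1],
    [0,0,0,0,0,0,-1],
    [0,0,0,0,0,0,-1],
    [0,0,0,0,0,0,-1],
    [0,0,0,0,0,0,-1],
  ],
)

```text
time_s: 16.25
position: [0.5673, -0.2215, 0.0623]
orientation: [0.001, 0.686, 0.727, 0.0]
contact_force: [-0.6, -0.4, 5.9]
width: 0.063
grasp_force: 55.4
```

```bash
python3 -c "
from h import *
plan((.605,.2735,.060),93.4)"
```

```text
t 16.25 pos [ 0.5673 -0.2215  0.0623] yaw 93.32 tilt 0.16 w 0.0630 g 55.4 F [-0.6 -0.4  5.9]
  rz total -0.0014 ; shift units [19.674  2.681  0.091]
```

send_rows(
  series=[
    [0,0,-0.3,0,0,0,-1],
    [0,0,-0.5,0,0,0,-1],
    [0,0,-0.7,0,0,0,-1],
    [0,0,-0.8,0,0,0,-1],
    [0,0,-0.8,0,0,0,-1],
    [0,0,-0.7,0,0,0,-1],
    [0,0,-0.4,0,0,0,-1],
    [0,0,-0.2,0,0,0,-1],
  ],
)

```text
time_s: 17.05
position: [0.5668, -0.221, 0.1719]
orientation: [0.001, 0.686, 0.727, 0.0]
contact_force: [0.7, -0.5, -2.2]
width: 0.0629
grasp_force: 55.3
```

send_rows(
  series=[
    [0.4,0.12,0,0,0,0,-1],
    [0.7,0.12,0,0,0,0,-1],
    [0.95,0.12,0,0,0,0,-1],
    [0.95,0.12,0,0,0,0,-1],
    [0.95,0.12,0,0,0,0,-1],
    [0.95,0.12,0,0,0,0,-1],
    [0.95,0.12,0,0,0,0,-1],
    [0.95,0.12,0,0,0,0,-1],
  ],
)

```text
time_s: 17.85
position: [0.5793, -0.0468, 0.169]
orientation: [-0.002, 0.686, 0.728, -0.0]
contact_force: [-0.1, 0.4, -2.2]
width: 0.0631
grasp_force: 55.3
```

send_rows(
  series=[
    [0.95,0.12,0,0,0,0,-1],
    [0.95,0.12,0,0,0,0,-1],
    [0.95,0.12,0,0,0,0,-1],
    [0.95,0.12,0,0,0,0,-1],
    [0.95,0.12,0,0,0,0,-1],
    [0.95,0.12,0,0,0,0,-1],
    [0.95,0.12,0,0,0,0,-1],
    [0.95,0.12,0,0,0,0,-1],
  ],
)

```text
time_s: 18.65
position: [0.5917, 0.1439, 0.1689]
orientation: [-0.001, 0.686, 0.728, -0.001]
contact_force: [0.2, -0.3, -2.2]
width: 0.063
grasp_force: 55.3
```

send_rows(
  series=[
    [0.95,0.12,0,0,0,0,-1],
    [0.95,0.12,0,0,0,0,-1],
    [0.95,0.12,0,0,0,0,-1],
    [0.95,0.12,0,0,0,0,-1],
    [0.7,0.12,0,0,0,0,-1],
    [0.5,0.12,0,0,0,0,-1],
    [0.27,0.08,0,0,0,0,-1],
    [0,0,0,0,0,0,-1],
  ],
)

```text
time_s: 19.45
position: [0.6052, 0.275, 0.1697]
orientation: [-0.0, 0.686, 0.728, -0.001]
contact_force: [-0.2, -0.4, -2.6]
width: 0.0631
grasp_force: 55.4
```

```bash
python3 -c "
from h import *
plan((.605,.2735,.0623),93.4)"
```

```text
t 19.45 pos [0.6052 0.275  0.1697] yaw 93.40 tilt 0.08 w 0.0631 g 55.4 F [-0.2 -0.4 -2.6]
  rz total 0.0000 ; shift units [-0.06  -0.01   4.297]
```

send_rows(
  series=[
    [0,0,0.4,0,0,0,-1],
    [0,0,0.7,0,0,0,-1],
    [0,0,0.8,0,0,0,-1],
    [0,0,0.8,0,0,0,-1],
    [0,0,0.7,0,0,0,-1],
    [0,0,0.5,0,0,0,-1],
    [0,0,0.3,0,0,0,-1],
    [0,0,0.17,0,0,0,-1],
  ],
)

```text
time_s: 20.25
position: [0.6051, 0.2732, 0.0624]
orientation: [-0.0, 0.687, 0.727, -0.001]
contact_force: [-6.6, -2.7, 13.4]
width: 0.063
grasp_force: 56.2
```

send_rows(
  series=[
    [0,0,0,0,0,0,-1],
    [0,0,0,0,0,0,-1],
    [0,0,0,0,0,0,0.8],
    [0,0,0,0,0,0,0.8],
    [0,0,0,0,0,0,0.8],
    [0,0,0,0,0,0,0.8],
  ],
)

```text
time_s: 20.85
position: [0.606, 0.2742, 0.0617]
orientation: [0.0, 0.686, 0.727, 0.0]
contact_force: [-0.6, 0.5, 0.2]
width: 0.077
grasp_force: 0.0
```

send_rows(
  series=[
    [0,0,-0.3,0,0,0,0.8],
    [0,0,-0.8,0,0,0,0.8],
    [0,0,-0.9,0,0,0,0.8],
    [0,0,-0.9,0,0,0,0.8],
    [0,0,-0.9,0,0,0,1],
    [0,0,-0.9,0,0,0,1],
    [0,0,-0.6,0,0,0,1],
    [0,0,-0.3,0,0,0,1],
  ],
)

```text
time_s: 21.65
position: [0.6067, 0.2743, 0.2044]
orientation: [0.001, 0.686, 0.727, 0.002]
contact_force: [0.3, 0.1, 0.4]
width: 0.0855
grasp_force: 0.0
```

```bash
python3 -c "
from h import *
plan((.5725,-.341,.061),91.5)
plan((.5725,-.341,.061),93.4)"
```

```text
t 21.65 pos [0.6067 0.2743 0.2044] yaw 93.32 tilt 0.24 w 0.0855 g 0.0 F [0.3 0.1 0.4]
  rz total 0.0318 ; shift units [-24.569  -2.012   5.735]
t 21.65 pos [0.6067 0.2743 0.2044] yaw 93.32 tilt 0.24 w 0.0855 g 0.0 F [0.3 0.1 0.4]
  rz total -0.0013 ; shift units [-24.489  -2.825   5.735]
```

send_rows(
  series=[
    [0,0,0,0,0,0.032,1],
    [-0.6,-0.08,0,0,0,0,1],
    [-0.97,-0.08,0,0,0,0,1],
    [-0.97,-0.08,0,0,0,0,1],
    [-0.97,-0.08,0,0,0,0,1],
    [-0.97,-0.08,0,0,0,0,1],
    [-0.97,-0.08,0,0,0,0,1],
    [-0.97,-0.08,0,0,0,0,1],
  ],
)

```text
time_s: 22.45
position: [0.5949, 0.1111, 0.2004]
orientation: [-0.0, 0.698, 0.716, -0.001]
contact_force: [0.1, 0.1, -0.2]
width: 0.085
grasp_force: 0.0
```

send_rows(
  series=[
    [-0.97,-0.08,0,0,0,0,1],
    [-0.97,-0.08,0,0,0,0,1],
    [-0.97,-0.08,0,0,0,0,1],
    [-0.97,-0.08,0,0,0,0,1],
    [-0.97,-0.08,0,0,0,0,1],
    [-0.97,-0.08,0,0,0,0,1],
    [-0.97,-0.08,0,0,0,0,1],
    [-0.97,-0.08,0,0,0,0,1],
  ],
)

```text
time_s: 23.25
position: [0.5836, -0.0829, 0.2005]
orientation: [-0.001, 0.698, 0.716, -0.001]
contact_force: [0.4, 0.3, -0.5]
width: 0.0854
grasp_force: 0.0
```

send_rows(
  series=[
    [-0.97,-0.08,0,0,0,0,1],
    [-0.97,-0.08,0,0,0,0,1],
    [-0.97,-0.08,0,0,0,0,1],
    [-0.97,-0.08,0,0,0,0,1],
    [-0.97,-0.08,0,0,0,0,1],
    [-0.97,-0.08,0,0,0,0,1],
    [-0.97,-0.08,0,0,0,0,1],
    [-0.97,-0.08,0,0,0,0,1],
  ],
)

```text
time_s: 24.05
position: [0.5725, -0.277, 0.2005]
orientation: [-0.001, 0.698, 0.716, -0.0]
contact_force: [-0.1, -0.6, 0.7]
width: 0.0854
grasp_force: 0.0
```

send_rows(
  series=[
    [-0.97,-0.08,0,0,0,0,1],
    [-0.97,0,0,0,0,0,1],
    [-0.45,0,0,0,0,0,1],
    [-0.24,0,0,0,0,0,1],
    [0,0,0,0,0,0,1],
  ],
)

```text
time_s: 24.55
position: [0.5732, -0.3416, 0.2008]
orientation: [-0.001, 0.698, 0.716, -0.0]
contact_force: [-0.6, -0.1, 0.5]
width: 0.0853
grasp_force: 0.0
```

```bash
python3 -c "
from h import *
plan((.5725,-.341,.061),91.5)"
```

```text
t 24.55 pos [ 0.5732 -0.3416  0.2008] yaw 91.45 tilt 0.07 w 0.0853 g 0.0 F [-0.6 -0.1  0.5]
  rz total -0.0008 ; shift units [ 0.025 -0.026  5.592]
```

send_rows(
  series=[
    [0,0,0.6,0,0,0,1],
    [0,0,0.9,0,0,0,1],
    [0,0,0.9,0,0,0,1],
    [0,0,0.9,0,0,0,1],
    [0,0,0.9,0,0,0,1],
    [0,0,0.7,0,0,0,1],
    [0,0,0.5,0,0,0,1],
    [0,0,0.2,0,0,0,1],
  ],
)

```text
time_s: 25.35
position: [0.573, -0.3396, 0.0596]
orientation: [-0.002, 0.697, 0.717, -0.0]
contact_force: [0.4, 0.9, -0.7]
width: 0.0858
grasp_force: 0.0
```

send_rows(
  series=[
    [0,0,0,0,0,0,1],
    [0,0,0,0,0,0,1],
    [0,0,0,0,0,0,-1],
    [0,0,0,0,0,0,-1],
    [0,0,0,0,0,0,-1],
    [0,0,0,0,0,0,-1],
    [0,0,0,0,0,0,-1],
    [0,0,0,0,0,0,-1],
  ],
)

```text
time_s: 26.15
position: [0.574, -0.3418, 0.0626]
orientation: [0.001, 0.698, 0.716, -0.0]
contact_force: [-2.2, 0.3, 4.9]
width: 0.0518
grasp_force: 53.3
```

```bash
python3 -c "
from h import *
plan((.427,.2987,.063),91.5)"
```

```text
t 26.15 pos [ 0.574  -0.3418  0.0626] yaw 91.48 tilt 0.10 w 0.0518 g 53.3 F [-2.2  0.3  4.9]
  rz total -0.0004 ; shift units [ 2.5766e+01 -5.2080e+00 -1.8000e-02]
```

send_rows(
  series=[
    [0,0,-0.3,0,0,0,-1],
    [0,0,-0.6,0,0,0,-1],
    [0,0,-0.8,0,0,0,-1],
    [0,0,-0.8,0,0,0,-1],
    [0,0,-0.8,0,0,0,-1],
    [0,0,-0.8,0,0,0,-1],
    [0,0,-0.5,0,0,0,-1],
    [0,0,-0.2,0,0,0,-1],
  ],
)

```text
time_s: 26.95
position: [0.5744, -0.3416, 0.1833]
orientation: [0.001, 0.698, 0.716, 0.0]
contact_force: [-0.7, -1.3, -2.5]
width: 0.0514
grasp_force: 52.8
```

send_rows(
  series=[
    [0.4,-0.18,0,0,0,0,-1],
    [0.7,-0.18,0,0,0,0,-1],
    [0.96,-0.18,0,0,0,0,-1],
    [0.96,-0.18,0,0,0,0,-1],
    [0.96,-0.18,0,0,0,0,-1],
    [0.96,-0.18,0,0,0,0,-1],
    [0.96,-0.18,0,0,0,0,-1],
    [0.96,-0.18,0,0,0,0,-1],
  ],
)

```text
time_s: 27.75
position: [0.5324, -0.1695, 0.1801]
orientation: [-0.001, 0.698, 0.716, -0.0]
contact_force: [0.0, 0.1, -3.1]
width: 0.0513
grasp_force: 53.1
```

send_rows(
  series=[
    [0.96,-0.18,0,0,0,0,-1],
    [0.96,-0.18,0,0,0,0,-1],
    [0.96,-0.18,0,0,0,0,-1],
    [0.96,-0.18,0,0,0,0,-1],
    [0.96,-0.18,0,0,0,0,-1],
    [0.96,-0.18,0,0,0,0,-1],
    [0.96,-0.18,0,0,0,0,-1],
    [0.96,-0.18,0,0,0,0,-1],
  ],
)

```text
time_s: 28.55
position: [0.4913, 0.0213, 0.1803]
orientation: [-0.001, 0.698, 0.716, -0.001]
contact_force: [0.2, -0.1, -3.4]
width: 0.0516
grasp_force: 53.1
```

send_rows(
  series=[
    [0.96,-0.18,0,0,0,0,-1],
    [0.96,-0.18,0,0,0,0,-1],
    [0.96,-0.18,0,0,0,0,-1],
    [0.96,-0.18,0,0,0,0,-1],
    [0.96,-0.18,0,0,0,0,-1],
    [0.96,-0.18,0,0,0,0,-1],
    [0.96,-0.18,0,0,0,0,-1],
    [0.96,-0.18,0,0,0,0,-1],
  ],
)

```text
time_s: 29.35
position: [0.4504, 0.2121, 0.1803]
orientation: [-0.0, 0.698, 0.716, -0.001]
contact_force: [0.2, -0.4, -3.3]
width: 0.0518
grasp_force: 53.1
```

send_rows(
  series=[
    [0.96,-0.18,0,0,0,0,-1],
    [0.96,-0.18,0,0,0,0,-1],
    [0.8,-0.18,0,0,0,0,-1],
    [0.5,-0.18,0,0,0,0,-1],
    [0.33,0,0,0,0,0,-1],
    [0,0,0,0,0,0,-1],
  ],
)

```text
time_s: 29.95
position: [0.4308, 0.2999, 0.1808]
orientation: [-0.0, 0.697, 0.717, -0.0]
contact_force: [-0.2, -0.7, -3.8]
width: 0.0515
grasp_force: 53.0
```

```bash
python3 -c "
from h import *
plan((.427,.2987,.0626),91.5)"
```

```text
t 29.95 pos [0.4308 0.2999 0.1808] yaw 91.55 tilt 0.04 w 0.0515 g 53.0 F [-0.2 -0.7 -3.8]
  rz total 0.0009 ; shift units [-0.044 -0.154  4.73 ]
```

send_rows(
  series=[
    [-0.04,-0.15,0.4,0,0,0,-1],
    [0,0,0.8,0,0,0,-1],
    [0,0,0.8,0,0,0,-1],
    [0,0,0.8,0,0,0,-1],
    [0,0,0.8,0,0,0,-1],
    [0,0,0.6,0,0,0,-1],
    [0,0,0.4,0,0,0,-1],
    [0,0,0.17,0,0,0,-1],
  ],
)

```text
time_s: 30.75
position: [0.4265, 0.2974, 0.0625]
orientation: [-0.0, 0.698, 0.716, -0.001]
contact_force: [-7.4, -4.3, 16.8]
width: 0.0517
grasp_force: 55.1
```

send_rows(
  series=[
    [0,0,0,0,0,0,-1],
    [0,0,0,0,0,0,-1],
    [0,0,0,0,0,0,0.6],
    [0,0,0,0,0,0,0.6],
    [0,0,0,0,0,0,0.6],
    [0,0,0,0,0,0,0.6],
  ],
)

```text
time_s: 31.35
position: [0.4277, 0.2986, 0.0626]
orientation: [0.0, 0.698, 0.716, 0.001]
contact_force: [-0.8, 0.1, -0.4]
width: 0.0682
grasp_force: 0.0
```

send_rows(
  series=[
    [0,0,-0.3,0,0,0,0.6],
    [0,0,-0.8,0,0,0,0.6],
    [0,0,-0.9,0,0,0,0.6],
    [0,0,-0.9,0,0,0,0.6],
    [0,0,-0.9,0,0,0,0.6],
    [0,0,-0.9,0,0,0,0.6],
    [0,0,-0.6,0,0,0,0.6],
    [0,0,-0.3,0,0,0,0.6],
  ],
)

```text
time_s: 32.15
position: [0.4282, 0.2989, 0.2048]
orientation: [0.001, 0.698, 0.716, 0.002]
contact_force: [0.7, 0.8, -1.0]
width: 0.068
grasp_force: 0.0
```

```bash
python3 - <<'E'
from h import *
plan((.577,-.2845,.2),91.5)
s=capture("side");t=capture("top")
cv2.imwrite("pics/g3.png",np.hstack([cv2.resize(t["pixels"][200:300,395:505],None,fx=3.6,fy=3.6,interpolation=cv2.INTER_CUBIC),cv2.resize(s["pixels"][100:350,130:440],(400,360))])[:,:,::-1])
E
```

```text
t 32.15 pos [0.4282 0.2989 0.2048] yaw 91.49 tilt 0.23 w 0.0680 g 0.0 F [ 0.7  0.8 -1. ]
  rz total -0.0002 ; shift units [-23.483   5.338   0.191]
```

View pics/g3.png

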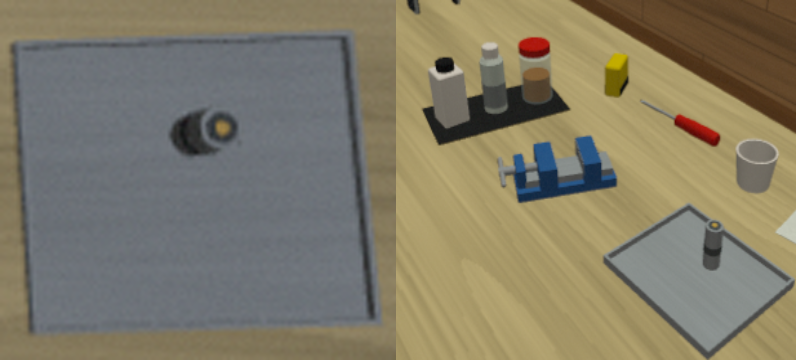

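All three containers stand upright on the mat (in a row at right panel (447,95), (493,80), (535,70)). The lifter is undisturbed, its top at left panel (221,128), matching the first measurement. Going to the lifter.

send_rows(
  series=[
    [-0.6,0.2,0,0,0,0,0.6],
    [-0.96,0.2,0,0,0,0,0.6],
    [-0.96,0.2,0,0,0,0,0.6],
    [-0.96,0.2,0,0,0,0,0.6],
    [-0.96,0.2,0,0,0,0,0.6],
    [-0.96,0.2,0,0,0,0,0.6],
    [-0.96,0.2,0,0,0,0,0.6],
    [-0.96,0.2,0,0,0,0,0.6],
  ],
)

```text
time_s: 33.05
position: [0.4714, 0.1154, 0.2006]
orientation: [-0.001, 0.698, 0.716, -0.001]
contact_force: [0.2, 0.1, -0.7]
width: 0.0681
grasp_force: 0.0
```

send_rows(
  series=[
    [-0.96,0.2,0,0,0,0,0.6],
    [-0.96,0.2,0,0,0,0,0.6],
    [-0.96,0.2,0,0,0,0,0.6],
    [-0.96,0.2,0,0,0,0,0.6],
    [-0.96,0.2,0,0,0,0,0.6],
    [-0.96,0.2,0,0,0,0,0.6],
    [-0.96,0.2,0,0,0,0,0.6],
    [-0.96,0.2,0,0,0,0,0.6],
  ],
)

```text
time_s: 33.85
position: [0.5164, -0.0752, 0.2005]
orientation: [-0.001, 0.698, 0.716, -0.001]
contact_force: [0.1, -0.3, -0.3]
width: 0.0687
grasp_force: 0.0
```

send_rows(
  series=[
    [-0.96,0.2,0,0,0,0,0.6],
    [-0.96,0.2,0,0,0,0,0.6],
    [-0.96,0.2,0,0,0,0,0.6],
    [-0.96,0.2,0,0,0,0,0.6],
    [-0.96,0.2,0,0,0,0,0.6],
    [-0.96,0.2,0,0,0,0,0.6],
    [-0.96,0.2,0,0,0,0,0.6],
    [-0.96,0.2,0,0,0,0,0.6],
  ],
)

```text
time_s: 34.65
position: [0.5615, -0.2659, 0.2003]
orientation: [-0.001, 0.698, 0.716, -0.0]
contact_force: [0.9, -0.0, 0.9]
width: 0.0683
grasp_force: 0.0
```

send_rows(
  series=[
    [-0.5,0.2,0,0,0,0,0.6],
    [-0.3,0.14,0,0,0,0,0.6],
  ],
)

```text
time_s: 34.85
position: [0.5705, -0.286, 0.2001]
orientation: [-0.001, 0.698, 0.716, -0.0]
contact_force: [0.1, -0.1, -0.5]
width: 0.0686
grasp_force: 0.0
```

send_rows(
  series=[
    [0,0,0,0,0,-0.146,0.6],
    [0,0,0,0,0,-0.146,0.6],
    [0,0,0,0,0,-0.146,0.6],
    [0,0,0,0,0,-0.146,0.6],
    [0,0,0,0,0,-0.146,0.6],
    [0,0,0,0,0,-0.146,0.6],
    [0,0,0,0,0,-0.146,0.6],
    [0,0,0,0,0,-0.144,0.6],
  ],
)

```text
time_s: 35.65
position: [0.5707, -0.2843, 0.2011]
orientation: [-0.001, 0.185, 0.983, 0.0]
contact_force: [0.1, 0.2, -0.9]
width: 0.0684
grasp_force: 0.0
```

send_rows(
  series=[
    [0,0,0,0,0,0,0.6],
    [0,0,0,0,0,0,0.6],
  ],
)

```text
time_s: 35.85
position: [0.5708, -0.2846, 0.2014]
orientation: [-0.001, 0.19, 0.982, 0.0]
contact_force: [-0.2, 0.4, -0.6]
width: 0.0683
grasp_force: 0.0
```

```bash
python3 - <<'E'
from h import *
plan((.577,-.2845,.037),158.3)
E
```

```text
t 35.85 pos [ 0.5708 -0.2846  0.2014] yaw 158.15 tilt 0.07 w 0.0683 g 0.0 F [-0.2  0.4 -0.6]
  rz total -0.0026 ; shift units [-0.229  0.093  6.577]
```

send_rows(
  newtons=40,
  series=[
    [-0.23,0.09,0.6,0,0,0,0.6],
    [0,0,0.95,0,0,0,0.6],
    [0,0,0.95,0,0,0,0.6],
    [0,0,0.95,0,0,0,0.6],
    [0,0,0.95,0,0,0,0.6],
    [0,0,0.95,0,0,0,0.6],
    [0,0,0.7,0,0,0,0.6],
    [0,0,0.4,0,0,0,0.6],
  ],
)

```text
time_s: 36.65
position: [0.5756, -0.2838, 0.0369]
orientation: [-0.002, 0.189, 0.982, 0.001]
contact_force: [0.1, -0.0, -0.3]
width: 0.0681
grasp_force: 0.0
```

send_rows(
  series=[
    [0,0,0.13,0,0,0,0.6],
    [0,0,0,0,0,0,0.6],
    [0,0,0,0,0,0,-1],
    [0,0,0,0,0,0,-1],
    [0,0,0,0,0,0,-1],
    [0,0,0,0,0,0,-1],
    [0,0,0,0,0,0,-1],
    [0,0,0,0,0,0,-1],
  ],
)

```text
time_s: 37.45
position: [0.5781, -0.2856, 0.039]
orientation: [0.001, 0.188, 0.982, -0.0]
contact_force: [0.7, -0.2, 6.1]
width: 0.0248
grasp_force: 39.4
```

```bash
python3 - <<'E'
from h import *
plan((.512,.004,.037),158.3)
E
```

```text
t 37.45 pos [ 0.5781 -0.2856  0.039 ] yaw 158.30 tilt 0.15 w 0.0248 g 39.4 F [ 0.7 -0.2  6.1]
  rz total -0.0000 ; shift units [6.74  9.785 0.079]
```

The lifter is gripped. While it waits at rest, I'll refine the vise centre from the saved, unobstructed first pictures, using blue-grey transitions sampled along the vise axes.

```bash
python3 - <<'E'
from h import *
c=capture("top");s=capture("side")
y=np.radians(-21.7);ex=np.array([np.cos(y),np.sin(y)]);ey=np.array([-ex[1],ex[0]]);o=np.array([.512,.004])
for n,cc in(("top",c),("side",s)):
    im=cv2.imread(f"pics/{n}0.png").astype(np.float32);b=im[:,:,0]-im[:,:,2]
    def prof(a0,d,t):
        P=np.c_[o+a0+t[:,None]*d,np.full(len(t),.055)];uv=proj(cc,P).astype(np.float32)
        return cv2.remap(b,uv[:,:1],uv[:,1:],cv2.INTER_LINEAR)[:,0]
    t=np.arange(-.065,.066,.001)
    for off in(-.03,-.015,0,.015,.03):
        p=prof(off*ey,ex,t);z=np.where(np.diff(np.sign(p-45)))[0]
        print(n,"x@y%+.3f"%off,[round(float(t[i]+.001*(45-p[i])/(p[i+1]-p[i]))*1000,1) for i in z])
    for off in(-.033,-.028,.028,.033):
        p=prof(off*ex,ey,t);z=np.where(np.diff(np.sign(p-45)))[0]
        print(n,"y@x%+.3f"%off,[round(float(t[i]+.001*(45-p[i])/(p[i+1]-p[i]))*1000,1) for i in z])
print(b[200:330,270:360].max())
E
```

```text
top x@y-0.030 [-23.5, -22.2, 19.6, 21.7]
top x@y-0.015 [-52.5, -24.2, 21.9, 50.1]
top x@y+0.000 [-52.4, -23.8, 21.9, 50.2]
top x@y+0.015 [-52.1, -24.0, 21.9, 50.1]
top x@y+0.030 [-23.2, -22.9, 19.5, 21.7]
top y@x-0.033 [-38.0, 38.8]
top y@x-0.028 [-37.9, 39.1]
top y@x+0.028 [-38.5, 39.1]
top y@x+0.033 [-38.2, 38.7]
side x@y-0.030 [-53.6, -23.6, 21.7, 50.5]
side x@y-0.015 [-53.0, -23.4, 21.9, 50.6]
side x@y+0.000 [-53.4, -24.0, 21.7, 49.8]
side x@y+0.015 [-52.6, -23.9, 22.0, 49.6]
side x@y+0.030 [-51.5, -23.6, 22.4, 49.8]
side y@x-0.033 [38.5]
side y@x-0.028 [-61.1, 37.8]
side y@x+0.028 [37.9]
side y@x+0.033 [38.7]
100.0
```

send_rows(
  series=[
    [0,0,-0.2,0,0,0,-1],
    [0,0,-0.5,0,0,0,-1],
    [0,0,-0.7,0,0,0,-1],
    [0,0,-0.8,0,0,0,-1],
    [0,0,-0.8,0,0,0,-1],
    [0,0,-0.6,0,0,0,-1],
    [0,0,-0.3,0,0,0,-1],
    [0,0,-0.1,0,0,0,-1],
  ],
)

```text
time_s: 38.35
position: [0.5776, -0.2854, 0.1386]
orientation: [0.001, 0.188, 0.982, -0.0]
contact_force: [0.2, 0.1, -1.9]
width: 0.0244
grasp_force: 39.3
```

send_rows(
  series=[
    [0.28,0.4,0,0,0,0,-1],
    [0.48,0.7,0,0,0,0,-1],
    [0.585,0.85,0,0,0,0,-1],
    [0.585,0.85,0,0,0,0,-1],
    [0.585,0.85,0,0,0,0,-1],
    [0.585,0.85,0,0,0,0,-1],
    [0.585,0.85,0,0,0,0,-1],
    [0.585,0.85,0,0,0,0,-1],
  ],
)

```text
time_s: 39.15
position: [0.5335, -0.0995, 0.1359]
orientation: [-0.002, 0.188, 0.982, 0.0]
contact_force: [0.3, -0.7, -2.5]
width: 0.0246
grasp_force: 39.4
```

send_rows(
  series=[
    [0.585,0.85,0,0,0,0,-1],
    [0.585,0.85,0,0,0,0,-1],
    [0.585,0.85,0,0,0,0,-1],
    [0.42,0.6,0,0,0,0,-1],
    [0.2,0.3,0,0,0,0,-1],
    [0.12,0.15,0,0,0,0,-1],
    [0,0,0,0,0,0,-1],
    [0,0,0,0,0,0,-1],
  ],
)

```text
time_s: 39.95
position: [0.5107, 0.0045, 0.1373]
orientation: [-0.0, 0.189, 0.982, -0.0]
contact_force: [-0.1, 0.4, -1.6]
width: 0.025
grasp_force: 39.4
```

```bash
python3 - <<'E'
from h import *
plan((.5115,.0045,.065),158.3)
s=capture("side")
cv2.imwrite("pics/g4.png",cv2.resize(s["pixels"][100:260,190:330],None,fx=3.7,fy=3.7,interpolation=cv2.INTER_CUBIC)[:,:,::-1])
E
```

```text
t 39.95 pos [0.5107 0.0045 0.1373] yaw 158.26 tilt 0.03 w 0.0250 g 39.4 F [-0.1  0.4 -1.6]
  rz total -0.0006 ; shift units [-0.031  0.013  2.892]
```

View pics/g4.png

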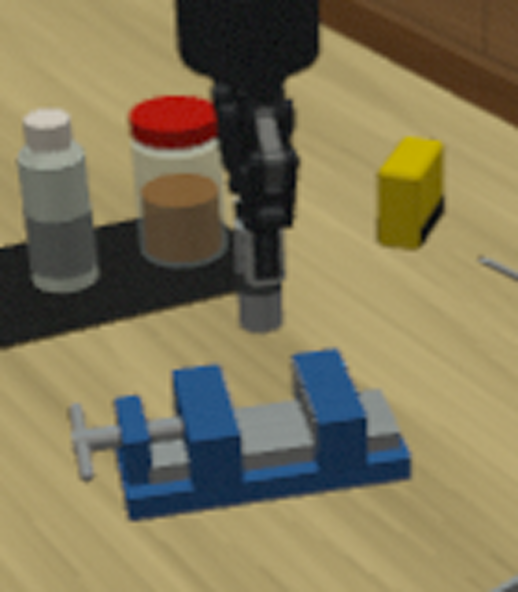

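The lifter hangs upright over the gap, its bottom spanning (240–282, ~320) in the crop. A quick numeric check of the centring before lowering.

```bash
python3 - <<'E'
from h import *
s=capture("side")
print("expected bottom centre in crop",((proj(s,[[.5111,.0047,.102],[.5111,.0047,.112],[.5018,.0084,.102]])-[190,100]+.5)*3.7-.5).round(1))
im=cv2.cvtColor(s["pixels"],cv2.COLOR_RGB2HSV).astype(int)
for v in range(179,188):
    r=im[v,245:275,1];print(v,r.tolist())
E
```

```text
expected bottom centre in crop [[262.9 323.8]
 [262.1 308.8]
 [245.7 326. ]]
179 [23, 35, 22, 72, 77, 106, 113, 102, 92, 53, 8, 5, 10, 11, 11, 16, 6, 17, 14, 8, 3, 87, 98, 94, 98, 96, 94, 94, 93, 95]
180 [80, 92, 107, 106, 103, 99, 97, 98, 95, 69, 10, 10, 7, 4, 11, 8, 8, 11, 7, 7, 7, 86, 98, 96, 95, 94, 95, 96, 95, 94]
181 [101, 102, 97, 99, 103, 98, 99, 99, 99, 80, 7, 10, 6, 13, 10, 10, 14, 14, 7, 10, 3, 84, 95, 95, 93, 96, 97, 96, 96, 96]
182 [98, 97, 97, 99, 99, 101, 98, 97, 99, 84, 3, 7, 13, 10, 10, 13, 10, 7, 7, 10, 10, 75, 91, 96, 96, 94, 95, 96, 95, 94]
183 [97, 98, 98, 97, 103, 100, 99, 100, 98, 84, 7, 10, 7, 10, 7, 7, 10, 3, 7, 13, 10, 77, 92, 95, 93, 95, 96, 96, 96, 96]
184 [93, 97, 96, 98, 99, 98, 99, 98, 97, 82, 13, 13, 10, 10, 7, 10, 10, 7, 3, 7, 6, 75, 92, 96, 95, 95, 95, 95, 95, 98]
185 [99, 98, 96, 98, 98, 98, 98, 100, 101, 84, 36, 7, 10, 7, 6, 7, 10, 4, 10, 3, 6, 78, 94, 97, 97, 96, 93, 96, 95, 95]
186 [101, 97, 100, 95, 97, 98, 100, 99, 101, 89, 38, 10, 10, 6, 7, 10, 3, 4, 10, 7, 3, 76, 90, 95, 94, 94, 93, 96, 95, 95]
187 [98, 99, 98, 99, 98, 96, 97, 100, 99, 91, 50, 10, 7, 6, 10, 10, 7, 7, 7, 10, 18, 81, 93, 96, 97, 95, 95, 95, 96, 96]
```

send_rows(
  series=[
    [-0.045,0.01,0.2,0,0,0,-1],
    [0,0,0.4,0,0,0,-1],
    [0,0,0.5,0,0,0,-1],
    [0,0,0.5,0,0,0,-1],
    [0,0,0.5,0,0,0,-1],
    [0,0,0.4,0,0,0,-1],
    [0,0,0.2,0,0,0,-1],
    [0,0,0.1,0,0,0,-1],
  ],
)

```text
time_s: 40.85
position: [0.5113, 0.005, 0.0666]
orientation: [-0.001, 0.188, 0.982, -0.0]
contact_force: [0.3, 0.5, -1.7]
width: 0.025
grasp_force: 39.4
```

send_rows(
  series=[
    [0,0,0.06,0,0,0,-1],
    [0,0,0,0,0,0,-1],
    [0,0,0,0,0,0,-1],
    [0,0,0,0,0,0,-1],
  ],
)

```text
time_s: 41.25
position: [0.5123, 0.0048, 0.0667]
orientation: [0.001, 0.188, 0.982, 0.0]
contact_force: [0.0, -0.3, -1.9]
width: 0.0249
grasp_force: 39.4
```

```bash
python3 - <<'E'
from h import *
plan((.5115,.0045,.065),158.3)
s=capture("side")
cv2.imwrite("pics/g5.png",cv2.resize(s["pixels"][100:260,190:330],None,fx=3.7,fy=3.7,interpolation=cv2.INTER_CUBIC)[:,:,::-1])
E
```

```text
t 41.25 pos [0.5123 0.0048 0.0667] yaw 158.30 tilt 0.07 w 0.0249 g 39.4 F [ 0.  -0.3 -1.9]
  rz total -0.0000 ; shift units [ 0.024 -0.023  0.067]
```

View pics/g5.png

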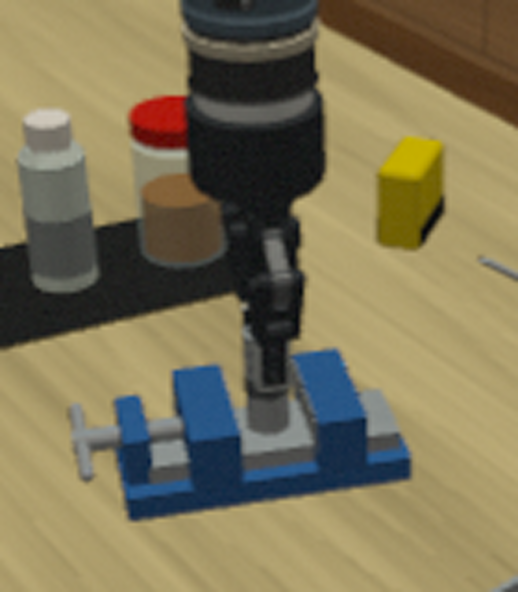

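The lifter is between the jaws, centred at (268,415), and still hanging a millimetre or two above the bed. I'll lower it gently until contact.

send_rows(
  series=[
    [0,0,0.04,0,0,0,-1],
    [0,0,0.02,0,0,0,-1],
    [0,0,0,0,0,0,-1],
  ],
)

```text
time_s: 41.6
position: [0.512, 0.0048, 0.065]
orientation: [0.0, 0.188, 0.982, 0.0]
contact_force: [-0.1, 0.3, 0.2]
width: 0.0248
grasp_force: 39.6
```

send_rows(
  series=[
    [0,0,0.02,0,0,0,-1],
    [0,0,0.01,0,0,0,-1],
    [0,0,0,0,0,0,-1],
  ],
)

```text
time_s: 41.9
position: [0.5121, 0.0048, 0.065]
orientation: [0.001, 0.188, 0.982, -0.0]
contact_force: [-2.4, 0.3, 5.3]
width: 0.025
grasp_force: 39.8
```

Contact. Opening moderately, then rising.

send_rows(
  series=[
    [0,0,0,0,0,0,0.1],
    [0,0,0,0,0,0,0.1],
    [0,0,0,0,0,0,0.1],
    [0,0,0,0,0,0,0.1],
    [0,0,-0.2,0,0,0,0.1],
    [0,0,-0.5,0,0,0,0.1],
    [0,0,-0.9,0,0,0,0.1],
    [0,0,-0.9,0,0,0,0.1],
  ],
)

```text
time_s: 42.7
position: [0.5117, 0.0049, 0.1277]
orientation: [0.0, 0.188, 0.982, 0.0]
contact_force: [0.2, 0.0, -0.2]
width: 0.0469
grasp_force: 0.0
```

send_rows(
  series=[
    [0,0,-0.9,0,0,0,0.6],
    [0,0,-0.9,0,0,0,0.6],
    [0,0,-0.9,0,0,0,0.6],
    [0,0,-0.6,0,0,0,0.6],
    [0,0,-0.3,0,0,0,0.6],
    [0,0,0,0,0,0,0.6],
  ],
)

```text
time_s: 43.3
position: [0.5128, 0.0048, 0.2184]
orientation: [0.002, 0.188, 0.982, 0.0]
contact_force: [-0.7, -0.7, -0.1]
width: 0.0682
grasp_force: 0.0
```

```bash
python3 - <<'E'
from h import *
plan((.4277,.2986,.2),91.5)
s=capture("side");
cv2.imwrite("pics/g6.png",cv2.resize(s["pixels"][60:260,130:330],None,fx=3,fy=3,interpolation=cv2.INTER_CUBIC)[:,:,::-1])
E
```

```text
t 43.30 pos [0.5128 0.0048 0.2184] yaw 158.30 tilt 0.21 w 0.0682 g 0.0 F [-0.7 -0.7 -0.1]
  rz total 1.1659 ; shift units [11.838 -3.094  0.736]
```

View pics/g6.png

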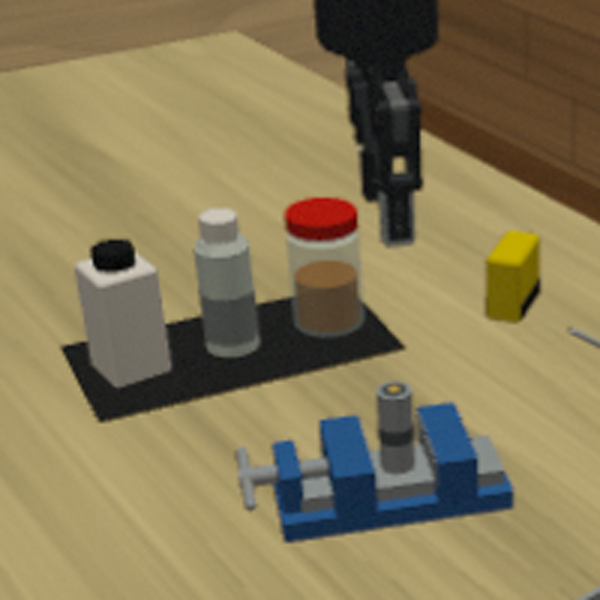

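The lifter stands upright in the gap at (395,430) with its top at (395,389), and the mat trio is fine. On to fetching the flask; I'll check the lifter's centring numerically at the same time.

send_rows(
  newtons=50,
  series=[
    [0,0,0,0,0,0.146,0.7],
    [0,0,0,0,0,0.146,0.7],
    [0,0,0,0,0,0.146,0.7],
    [0,0,0,0,0,0.146,0.7],
    [0,0,0,0,0,0.146,0.7],
    [0,0,0,0,0,0.146,0.7],
    [0,0,0,0,0,0.146,0.7],
    [0,0,0,0,0,0.144,0.7],
  ],
)

```text
time_s: 44.15
position: [0.5109, 0.005, 0.2147]
orientation: [-0.001, 0.7, 0.714, -0.001]
contact_force: [0.1, -0.3, 0.2]
width: 0.0728
grasp_force: 0.0
```

send_rows(
  series=[
    [0.6,-0.22,0.05,0,0,0,0.7],
    [0.96,-0.24,0.05,0,0,0,0.7],
    [0.96,-0.24,0.05,0,0,0,0.7],
    [0.96,-0.24,0.05,0,0,0,0.7],
    [0.96,-0.24,0.05,0,0,0,0.7],
    [0.96,-0.24,0.05,0,0,0,0.7],
    [0.96,-0.24,0.05,0,0,0,0.7],
    [0.96,-0.24,0.05,0,0,0,0.7],
  ],
)

```text
time_s: 44.95
position: [0.4579, 0.1881, 0.2052]
orientation: [-0.001, 0.697, 0.718, -0.001]
contact_force: [1.1, -0.0, -0.1]
width: 0.0725
grasp_force: 0.0
```

send_rows(
  series=[
    [0.96,-0.24,0.05,0,0,0,0.7],
    [0.96,-0.24,0.05,0,0,0,0.7],
    [0.96,-0.24,0.05,0,0,0,0.7],
    [0.96,-0.24,0.05,0,0,0,0.7],
    [0.7,-0.24,0,0,0,0,0.7],
    [0.3,0,0,0,0,0,0.7],
    [0,0,0,0,0,0,0.7],
  ],
)

```text
time_s: 45.65
position: [0.4255, 0.3075, 0.2006]
orientation: [-0.0, 0.697, 0.717, -0.001]
contact_force: [0.1, -0.3, -0.9]
width: 0.0724
grasp_force: 0.0
```

```bash
python3 - <<'E'
from h import *
plan((.4277,.2986,.0626),91.5)
s=capture("side");t=capture("top")
print("lifter top exp px",proj(s,[[.5111,.0047,.095]]),proj(t,[[.5111,.0047,.095]]),"side cast",cast(s,[(261.3,189.3)],.095))
cv2.imwrite("pics/g7.png",np.hstack([cv2.resize(t["pixels"][215:315,275:355],None,fx=5,fy=5,interpolation=cv2.INTER_CUBIC),cv2.resize(s["pixels"][160:260,220:300],None,fx=5,fy=5,interpolation=cv2.INTER_CUBIC)])[:,:,::-1])
E
```

```text
t 45.65 pos [0.4255 0.3075 0.2006] yaw 91.69 tilt 0.07 w 0.0724 g 0.0 F [ 0.1 -0.3 -0.9]
  rz total 0.0034 ; shift units [-0.36   0.079  5.518]
lifter top exp px [[260.82015276 189.97105451]] [[317.6298936  262.42182259]] side cast [[0.5134339  0.00649176]]
```

View pics/g7.png

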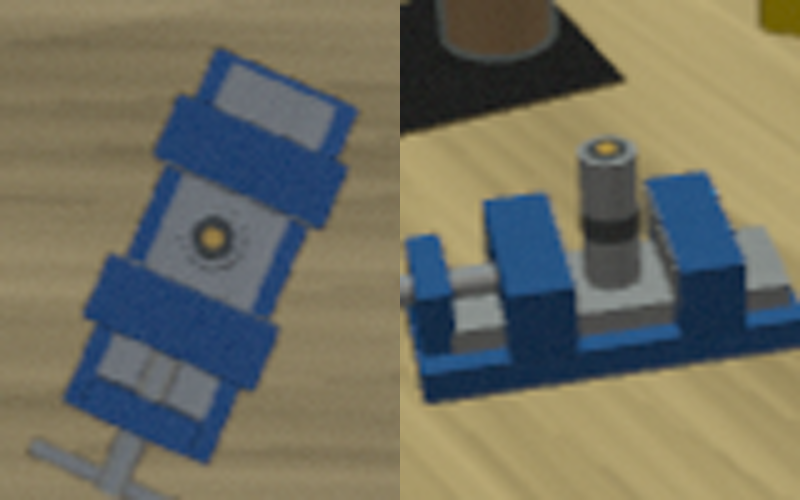

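Top view: lifter at (212,239) in the left panel, i.e. pixel (317.0,262.5) against an expected (317.6,262.4), so it is centred within about 1 mm. Now grasping the flask.

send_rows(
  series=[
    [-0.36,0.08,0.4,0,0,0.003,0.7],
    [0,0,0.9,0,0,0,0.7],
    [0,0,0.9,0,0,0,0.7],
    [0,0,0.9,0,0,0,0.7],
    [0,0,0.9,0,0,0,0.7],
    [0,0,0.8,0,0,0,0.7],
    [0,0,0.5,0,0,0,0.7],
    [0,0,0.22,0,0,0,0.7],
  ],
)

```text
time_s: 46.55
position: [0.4278, 0.2962, 0.0613]
orientation: [-0.0, 0.699, 0.715, -0.002]
contact_force: [-0.6, 0.2, 1.0]
width: 0.0725
grasp_force: 0.0
```

send_rows(
  series=[
    [0,0,0,0,0,0,0.7],
    [0,0,0,0,0,0,0.7],
    [0,0,0,0,0,0,-1],
    [0,0,0,0,0,0,-1],
    [0,0,0,0,0,0,-1],
    [0,0,0,0,0,0,-1],
    [0,0,0,0,0,0,-1],
    [0,0,0,0,0,0,-1],
  ],
)

```text
time_s: 47.35
position: [0.4292, 0.2983, 0.0648]
orientation: [0.0, 0.699, 0.715, 0.001]
contact_force: [-2.0, -0.4, 6.4]
width: 0.0513
grasp_force: 53.2
```

send_rows(
  series=[
    [0,0,-0.3,0,0,0,-1],
    [0,0,-0.6,0,0,0,-1],
    [0,0,-0.8,0,0,0,-1],
    [0,0,-0.8,0,0,0,-1],
    [0,0,-0.8,0,0,0,-1],
    [0,0,-0.8,0,0,0,-1],
    [0,0,-0.5,0,0,0,-1],
    [0,0,-0.2,0,0,0,-1],
  ],
)

```text
time_s: 48.15
position: [0.4292, 0.298, 0.1844]
orientation: [0.0, 0.699, 0.715, 0.001]
contact_force: [0.1, 1.1, -3.0]
width: 0.0515
grasp_force: 52.9
```

```bash
python3 - <<'E'
from h import *
plan((.574,-.3418,.0626),91.5)
E
```

```text
t 48.15 pos [0.4292 0.298  0.1844] yaw 91.32 tilt 0.09 w 0.0515 g 52.9 F [ 0.1  1.1 -3. ]
  rz total -0.0032 ; shift units [-25.736   5.12    4.87 ]
```

send_rows(
  series=[
    [-0.4,0.18,0,0,0,-0.003,-1],
    [-0.7,0.18,0,0,0,0,-1],
    [-0.96,0.18,0,0,0,0,-1],
    [-0.96,0.18,0,0,0,0,-1],
    [-0.96,0.18,0,0,0,0,-1],
    [-0.96,0.18,0,0,0,0,-1],
    [-0.96,0.18,0,0,0,0,-1],
    [-0.96,0.18,0,0,0,0,-1],
  ],
)

```text
time_s: 48.95
position: [0.4684, 0.1254, 0.1815]
orientation: [-0.001, 0.698, 0.716, -0.001]
contact_force: [0.0, 0.2, -3.0]
width: 0.0516
grasp_force: 52.9
```

send_rows(
  series=[
    [-0.96,0.18,0,0,0,0,-1],
    [-0.96,0.18,0,0,0,0,-1],
    [-0.96,0.18,0,0,0,0,-1],
    [-0.96,0.18,0,0,0,0,-1],
    [-0.96,0.18,0,0,0,0,-1],
    [-0.96,0.18,0,0,0,0,-1],
    [-0.96,0.18,0,0,0,0,-1],
    [-0.96,0.18,0,0,0,0,-1],
  ],
)

```text
time_s: 49.75
position: [0.509, -0.0653, 0.1814]
orientation: [-0.001, 0.698, 0.716, -0.001]
contact_force: [0.0, 0.1, -2.9]
width: 0.0515
grasp_force: 52.9
```

send_rows(
  series=[
    [-0.96,0.18,0,0,0,0,-1],
    [-0.96,0.18,0,0,0,0,-1],
    [-0.96,0.18,0,0,0,0,-1],
    [-0.96,0.18,0,0,0,0,-1],
    [-0.96,0.18,0,0,0,0,-1],
    [-0.96,0.18,0,0,0,0,-1],
    [-0.96,0.18,0,0,0,0,-1],
    [-0.96,0.18,0,0,0,0,-1],
  ],
)

```text
time_s: 50.55
position: [0.5498, -0.2561, 0.1811]
orientation: [-0.002, 0.698, 0.716, -0.001]
contact_force: [-0.0, 0.8, -2.7]
width: 0.0513
grasp_force: 52.9
```

send_rows(
  series=[
    [-0.96,0.18,0,0,0,0,-1],
    [-0.96,0.18,0,0,0,0,-1],
    [-0.8,0.18,0,0,0,0,-1],
    [-0.5,0.18,0,0,0,0,-1],
    [-0.3,0.08,0,0,0,0,-1],
    [0,0,0,0,0,0,-1],
    [0,0,0,0,0,0,-1],
    [0,0,0,0,0,0,-1],
  ],
)

```text
time_s: 51.35
position: [0.573, -0.3413, 0.1831]
orientation: [-0.0, 0.698, 0.716, 0.0]
contact_force: [-0.5, -0.5, -2.6]
width: 0.0518
grasp_force: 52.9
```

```bash
python3 - <<'E'
from h import *
plan((.574,-.3418,.0648),91.5)
E
```

```text
t 51.35 pos [ 0.573  -0.3413  0.1831] yaw 91.53 tilt 0.05 w 0.0518 g 52.9 F [-0.5 -0.5 -2.6]
  rz total 0.0005 ; shift units [-0.019  0.038  4.734]
```

send_rows(
  series=[
    [-0.01,0.01,0.4,0,0,0,-1],
    [0,0,0.8,0,0,0,-1],
    [0,0,0.8,0,0,0,-1],
    [0,0,0.8,0,0,0,-1],
    [0,0,0.8,0,0,0,-1],
    [0,0,0.6,0,0,0,-1],
    [0,0,0.37,0,0,0,-1],
    [0,0,0.17,0,0,0,-1],
  ],
)

```text
time_s: 52.15
position: [0.5729, -0.3418, 0.0649]
orientation: [-0.001, 0.698, 0.716, -0.0]
contact_force: [-5.0, 3.0, 7.8]
width: 0.0513
grasp_force: 54.1
```

send_rows(
  series=[
    [0,0,0.03,0,0,0,-1],
    [0,0,0,0,0,0,-1],
    [0,0,0,0,0,0,-1],
    [0,0,0,0,0,0,-1],
  ],
)

```text
time_s: 52.55
position: [0.5743, -0.3429, 0.0649]
orientation: [0.001, 0.698, 0.716, 0.0]
contact_force: [-0.7, -0.4, -1.7]
width: 0.0516
grasp_force: 53.0
```

```bash
python3 - <<'E'
from h import *
plan((.574,-.3418,.0648),91.5)
E
```

```text
t 52.55 pos [ 0.5743 -0.3429  0.0649] yaw 91.49 tilt 0.11 w 0.0516 g 53.0 F [-0.7 -0.4 -1.7]
  rz total -0.0002 ; shift units [ 0.043 -0.01   0.003]
```

send_rows(
  series=[
    [0.03,0,0,0,0,0,-1],
    [0,0,0.02,0,0,0,-1],
    [0,0,0,0,0,0,0.7],
    [0,0,0,0,0,0,0.7],
    [0,0,0,0,0,0,0.7],
    [0,0,0,0,0,0,0.7],
    [0,0,-0.2,0,0,0,0.7],
  ],
)

```text
time_s: 53.25
position: [0.5729, -0.3412, 0.0677]
orientation: [-0.001, 0.698, 0.716, -0.0]
contact_force: [-0.1, -0.4, 0.5]
width: 0.0727
grasp_force: 0.0
```

send_rows(
  series=[
    [0,0,-0.5,0,0,0,0.8],
    [0,0,-0.9,0,0,0,0.8],
    [0,0,-0.9,0,0,0,0.8],
    [0,0,-0.9,0,0,0,0.8],
    [0,0,-0.9,0,0,0,0.8],
    [0,0,-0.8,0,0,0,0.8],
    [0,0,-0.4,0,0,0,0.8],
    [0,0,0,0,0,-0.033,0.8],
  ],
)

```text
time_s: 54.05
position: [0.5747, -0.3425, 0.2047]
orientation: [0.003, 0.686, 0.728, 0.0]
contact_force: [0.2, 0.5, 0.2]
width: 0.0771
grasp_force: 0.0
```

```bash
python3 - <<'E'
from h import *
plan((.606,.2742,.0617),93.4)
E
```

```text
t 54.05 pos [ 0.5747 -0.3425  0.2047] yaw 93.43 tilt 0.32 w 0.0771 g 0.0 F [0.2 0.5 0.2]
  rz total 0.0005 ; shift units [24.549  2.714  5.721]
```

send_rows(
  series=[
    [0.6,0.1,0,0,0,0,0.8],
    [0.97,0.1,0,0,0,0,0.8],
    [0.97,0.1,0,0,0,0,0.8],
    [0.97,0.1,0,0,0,0,0.8],
    [0.97,0.1,0,0,0,0,0.8],
    [0.97,0.1,0,0,0,0,0.8],
    [0.97,0.1,0,0,0,0,0.8],
    [0.97,0.1,0,0,0,0,0.8],
  ],
)

```text
time_s: 54.85
position: [0.582, -0.1536, 0.2004]
orientation: [-0.001, 0.686, 0.728, -0.0]
contact_force: [-0.0, -0.3, -0.2]
width: 0.077
grasp_force: 0.0
```

send_rows(
  series=[
    [0.97,0.1,0,0,0,0,0.8],
    [0.97,0.1,0,0,0,0,0.8],
    [0.97,0.1,0,0,0,0,0.8],
    [0.97,0.1,0,0,0,0,0.8],
    [0.97,0.1,0,0,0,0,0.8],
    [0.97,0.1,0,0,0,0,0.8],
    [0.97,0.1,0,0,0,0,0.8],
    [0.97,0.1,0,0,0,0,0.8],
  ],
)

```text
time_s: 55.65
position: [0.59, 0.0409, 0.2004]
orientation: [-0.001, 0.686, 0.728, -0.0]
contact_force: [-0.2, -0.2, 0.2]
width: 0.0767
grasp_force: 0.0
```

send_rows(
  series=[
    [0.97,0.1,0,0,0,0,0.8],
    [0.97,0.1,0,0,0,0,0.8],
    [0.97,0.1,0,0,0,0,0.8],
    [0.97,0.1,0,0,0,0,0.8],
    [0.97,0.1,0,0,0,0,0.8],
    [0.97,0.1,0,0,0,0,0.8],
    [0.97,0.1,0,0,0,0,0.8],
    [0.97,0.1,0,0,0,0,0.8],
  ],
)

```text
time_s: 56.45
position: [0.5983, 0.2355, 0.2004]
orientation: [-0.001, 0.686, 0.728, -0.001]
contact_force: [-0.1, 0.8, 0.3]
width: 0.0768
grasp_force: 0.0
```

send_rows(
  series=[
    [0.8,0.1,0,0,0,0,0.8],
    [0.5,0.1,0,0,0,0,0.8],
    [0.3,0.1,0,0,0,0,0.8],
    [0,0,0,0,0,0,0.8],
    [0,0,0,0,0,0,0.8],
  ],
)

```text
time_s: 56.95
position: [0.6047, 0.2734, 0.2009]
orientation: [0.0, 0.686, 0.727, -0.0]
contact_force: [0.2, -0.5, -0.3]
width: 0.0769
grasp_force: 0.0
```

```bash
python3 - <<'E'
from h import *
plan((.6055,.274,.0617),93.4)
E
```

```text
t 56.95 pos [0.6047 0.2734 0.2009] yaw 93.35 tilt 0.05 w 0.0769 g 0.0 F [ 0.2 -0.5 -0.3]
  rz total -0.0009 ; shift units [0.021 0.032 5.568]
```

send_rows(
  series=[
    [0.02,0.03,0.4,0,0,0,0.8],
    [0,0,0.9,0,0,0,0.8],
    [0,0,0.9,0,0,0,0.8],
    [0,0,0.9,0,0,0,0.8],
    [0,0,0.9,0,0,0,0.8],
    [0,0,0.8,0,0,0,0.8],
    [0,0,0.5,0,0,0,0.8],
    [0,0,0.25,0,0,0,0.8],
  ],
)

```text
time_s: 57.75
position: [0.6044, 0.2735, 0.0601]
orientation: [-0.001, 0.686, 0.727, -0.001]
contact_force: [0.1, -0.6, -0.3]
width: 0.0767
grasp_force: 0.0
```

send_rows(
  series=[
    [0,0,0,0,0,0,0.8],
    [0,0,0,0,0,0,0.8],
    [0,0,0,0,0,0,-1],
    [0,0,0,0,0,0,-1],
    [0,0,0,0,0,0,-1],
    [0,0,0,0,0,0,-1],
    [0,0,0,0,0,0,-1],
    [0,0,0,0,0,0,-1],
  ],
)

```text
time_s: 58.55
position: [0.6066, 0.275, 0.0642]
orientation: [0.001, 0.686, 0.728, 0.001]
contact_force: [0.2, 0.3, 6.4]
width: 0.0629
grasp_force: 55.4
```

send_rows(
  series=[
    [0,0,-0.3,0,0,0,-1],
    [0,0,-0.6,0,0,0,-1],
    [0,0,-0.8,0,0,0,-1],
    [0,0,-0.8,0,0,0,-1],
    [0,0,-0.8,0,0,0,-1],
    [0,0,-0.8,0,0,0,-1],
    [0,0,-0.5,0,0,0,-1],
    [0,0,-0.2,0,0,0,-1],
  ],
)

```text
time_s: 59.35
position: [0.6062, 0.2748, 0.1844]
orientation: [0.001, 0.686, 0.728, 0.001]
contact_force: [-0.3, -0.0, -2.6]
width: 0.0629
grasp_force: 55.3
```

```bash
python3 - <<'E'
from h import *
plan((.5665,-.2210,.0623),93.4)
E
```

```text
t 59.35 pos [0.6062 0.2748 0.1844] yaw 93.38 tilt 0.16 w 0.0629 g 55.3 F [-0.3 -0.  -2.6]
  rz total -0.0004 ; shift units [-19.703  -2.763   4.885]
```

send_rows(
  series=[
    [-0.4,-0.12,0,0,0,0,-1],
    [-0.7,-0.12,0,0,0,0,-1],
    [-0.96,-0.12,0,0,0,0,-1],
    [-0.96,-0.12,0,0,0,0,-1],
    [-0.96,-0.12,0,0,0,0,-1],
    [-0.96,-0.12,0,0,0,0,-1],
    [-0.96,-0.12,0,0,0,0,-1],
    [-0.96,-0.12,0,0,0,0,-1],
  ],
)

```text
time_s: 60.15
position: [0.5901, 0.1001, 0.1804]
orientation: [-0.001, 0.686, 0.728, -0.001]
contact_force: [-0.1, -0.6, -2.7]
width: 0.0637
grasp_force: 55.5
```

send_rows(
  series=[
    [-0.96,-0.12,0,0,0,0,-1],
    [-0.96,-0.12,0,0,0,0,-1],
    [-0.96,-0.12,0,0,0,0,-1],
    [-0.96,-0.12,0,0,0,0,-1],
    [-0.96,-0.12,0,0,0,0,-1],
    [-0.96,-0.12,0,0,0,0,-1],
    [-0.96,-0.12,0,0,0,0,-1],
    [-0.96,-0.12,0,0,0,0,-1],
  ],
)

```text
time_s: 60.95
position: [0.5773, -0.0924, 0.1804]
orientation: [-0.001, 0.686, 0.728, -0.001]
contact_force: [-0.1, 0.7, -2.6]
width: 0.0629
grasp_force: 55.5
```

send_rows(
  series=[
    [-0.96,-0.12,0,0,0,0,-1],
    [-0.96,-0.12,0,0,0,0,-1],
    [-0.96,-0.12,0,0,0,0,-1],
    [-0.96,-0.12,0,0,0,0,-1],
    [-0.7,-0.12,0,0,0,0,-1],
    [-0.4,-0.12,0,0,0,0,-1],
    [-0.22,-0.12,0,0,0,0,-1],
    [0,0,0,0,0,0,-1],
  ],
)

```text
time_s: 61.75
position: [0.5651, -0.2213, 0.182]
orientation: [-0.0, 0.686, 0.727, -0.0]
contact_force: [-0.5, 0.5, -3.1]
width: 0.063
grasp_force: 55.5
```

send_rows(
  series=[
    [0,0,0,0,0,0,-1],
    [0,0,0,0,0,0,-1],
  ],
)

```text
time_s: 61.95
position: [0.5659, -0.2202, 0.1824]
orientation: [-0.0, 0.685, 0.728, 0.0]
contact_force: [-0.7, -0.7, -2.5]
width: 0.063
grasp_force: 55.5
```

```bash
python3 - <<'E'
from h import *
plan((.5665,-.2210,.0642),93.4)
E
```

```text
t 61.95 pos [ 0.5659 -0.2202  0.1824] yaw 93.45 tilt 0.02 w 0.0630 g 55.5 F [-0.7 -0.7 -2.5]
  rz total 0.0009 ; shift units [-0.034  0.023  4.729]
```

send_rows(
  series=[
    [-0.01,0.01,0.4,0,0,0,-1],
    [0,0,0.8,0,0,0,-1],
    [0,0,0.8,0,0,0,-1],
    [0,0,0.8,0,0,0,-1],
    [0,0,0.8,0,0,0,-1],
    [0,0,0.6,0,0,0,-1],
    [0,0,0.35,0,0,0,-1],
    [0,0,0.17,0,0,0,-1],
  ],
)

```text
time_s: 62.75
position: [0.5651, -0.2207, 0.0643]
orientation: [-0.001, 0.686, 0.728, -0.0]
contact_force: [-5.9, 2.3, 11.6]
width: 0.0632
grasp_force: 56.1
```

send_rows(
  series=[
    [0,0,0.03,0,0,0,-1],
    [0,0,0,0,0,0,-1],
    [0,0,0,0,0,0,-1],
    [0,0,0,0,0,0,-1],
  ],
)

```text
time_s: 63.15
position: [0.5667, -0.2218, 0.0643]
orientation: [0.001, 0.686, 0.728, 0.0]
contact_force: [0.9, -1.0, -1.7]
width: 0.0628
grasp_force: 55.6
```

```bash
python3 - <<'E'
from h import *
plan((.5673,-.2215,.0642),93.4)
E
```

```text
t 63.15 pos [ 0.5667 -0.2218  0.0643] yaw 93.38 tilt 0.11 w 0.0628 g 55.6 F [ 0.9 -1.  -1.7]
  rz total -0.0004 ; shift units [0.01  0.026 0.004]
```

send_rows(
  series=[
    [0,0.02,0.02,0,0,0,-1],
    [0,0,0,0,0,0,-1],
    [0,0,0,0,0,0,0.85],
    [0,0,0,0,0,0,0.85],
    [0,0,0,0,0,0,0.85],
    [0,0,0,0,0,0,0.85],
    [0,0,-0.2,0,0,0,0.85],
  ],
)

```text
time_s: 63.85
position: [0.5658, -0.221, 0.0671]
orientation: [-0.001, 0.686, 0.728, -0.0]
contact_force: [0.0, 0.5, -0.1]
width: 0.079
grasp_force: 0.0
```

send_rows(
  series=[
    [0,0,-0.5,0,0,0,0.8],
    [0,0,-0.9,0,0,0,0.8],
    [0,0,-0.9,0,0,0,0.8],
    [0,0,-0.9,0,0,0,0.8],
    [0,0,-0.9,0,0,0,0.8],
    [0,0,-0.9,0,0,0,0.8],
    [0,0,-0.5,0,0,0,0.8],
    [0,0,-0.3,0,0,0,0.8],
  ],
)

```text
time_s: 64.65
position: [0.5672, -0.2217, 0.2155]
orientation: [0.002, 0.686, 0.728, 0.0]
contact_force: [1.2, -0.0, 0.2]
width: 0.0768
grasp_force: 0.0
```

send_rows(
  series=[
    [0,0,0,0,0,-0.131,0.8],
    [0,0,0,0,0,-0.131,0.8],
    [0,0,0,0,0,-0.131,0.8],
    [0,0,0,0,0,-0.131,0.8],
    [0,0,0,0,0,-0.131,0.8],
    [0,0,0,0,0,-0.131,0.8],
  ],
)

```text
time_s: 65.25
position: [0.566, -0.2211, 0.2121]
orientation: [-0.001, 0.352, 0.936, 0.0]
contact_force: [0.8, -0.7, 0.3]
width: 0.0768
grasp_force: 0.0
```

send_rows(
  series=[
    [0,0,0,0,0,-0.131,0.8],
    [0,0,0,0,0,-0.131,0.8],
    [0,0,0,0,0,-0.131,0.8],
    [0,0,0,0,0,-0.131,0.8],
    [0,0,0,0,0,-0.131,0.8],
    [0,0,0,0,0,-0.131,0.8],
    [0,0,0,0,0,0,0.8],
  ],
)

```text
time_s: 65.95
position: [0.566, -0.2212, 0.2122]
orientation: [-0.001, -0.03, 1.0, 0.0]
contact_force: [-0.6, -0.1, -0.8]
width: 0.0768
grasp_force: 0.0
```

```bash
python3 - <<'E'
from h import *
plan((.5155,.2856,.0658),183.4)
E
```

```text
t 65.95 pos [ 0.566  -0.2212  0.2122] yaw -176.56 tilt 0.10 w 0.0768 g 0.0 F [-0.6 -0.1 -0.8]
  rz total 0.0006 ; shift units [ 0.816 20.355  5.856]
```

send_rows(
  newtons=40,
  series=[
    [0.035,0.6,0,0,0,0,0.8],
    [0.035,0.97,0,0,0,0,0.8],
    [0.035,0.97,0,0,0,0,0.8],
    [0.035,0.97,0,0,0,0,0.8],
    [0.035,0.97,0,0,0,0,0.8],
    [0.035,0.97,0,0,0,0,0.8],
    [0.035,0.97,0,0,0,0,0.8],
    [0.035,0.97,0,0,0,0,0.8],
  ],
)

```text
time_s: 66.75
position: [0.5476, -0.0353, 0.213]
orientation: [-0.0, -0.029, 1.0, 0.0]
contact_force: [0.5, 0.0, -0.0]
width: 0.0769
grasp_force: 0.0
```

send_rows(
  series=[
    [0.035,0.97,0,0,0,0,0.8],
    [0.035,0.97,0,0,0,0,0.8],
    [0.035,0.97,0,0,0,0,0.8],
    [0.035,0.97,0,0,0,0,0.8],
    [0.035,0.97,0,0,0,0,0.8],
    [0.035,0.97,0,0,0,0,0.8],
    [0.035,0.97,0,0,0,0,0.8],
    [0.035,0.97,0,0,0,0,0.8],
  ],
)

```text
time_s: 67.55
position: [0.5285, 0.1577, 0.213]
orientation: [-0.0, -0.029, 1.0, 0.0]
contact_force: [-0.9, -1.6, 0.8]
width: 0.0769
grasp_force: 0.0
```

send_rows(
  series=[
    [0.035,0.97,0,0,0,0,0.8],
    [0.035,0.97,0,0,0,0,0.8],
    [0.035,0.97,0,0,0,0,0.8],
    [0.035,0.97,0,0,0,0,0.8],
    [0.035,0.7,0,0,0,0,0.8],
    [0.035,0.4,0,0,0,0,0.8],
    [0.035,0.23,0,0,0,0,0.8],
    [0,0,0,0,0,0,0.8],
  ],
)

```text
time_s: 68.35
position: [0.5154, 0.2857, 0.213]
orientation: [-0.0, -0.03, 1.0, -0.0]
contact_force: [0.2, 0.1, 1.1]
width: 0.0771
grasp_force: 0.0
```

send_rows(
  series=[
    [0,0,0,0,0,0,0.8],
  ],
)

```text
time_s: 68.45
position: [0.5158, 0.2849, 0.2131]
orientation: [0.0, -0.03, 1.0, -0.0]
contact_force: [-0.8, 0.4, 0.4]
width: 0.077
grasp_force: 0.0
```

```bash
python3 - <<'E'
from h import *
plan((.5155,.2856,.0658),183.4)
t=capture("top")
cv2.imwrite("pics/g8.png",cv2.resize(t["pixels"][200:300,395:505],None,fx=4.775,fy=4.775,interpolation=cv2.INTER_CUBIC)[:,:,::-1])
E
```

```text
t 68.45 pos [0.5158 0.2849 0.2131] yaw -176.60 tilt 0.03 w 0.0770 g 0.0 F [-0.8  0.4  0.4]
  rz total -0.0000 ; shift units [0.012 0.029 5.892]
```

View pics/g8.png

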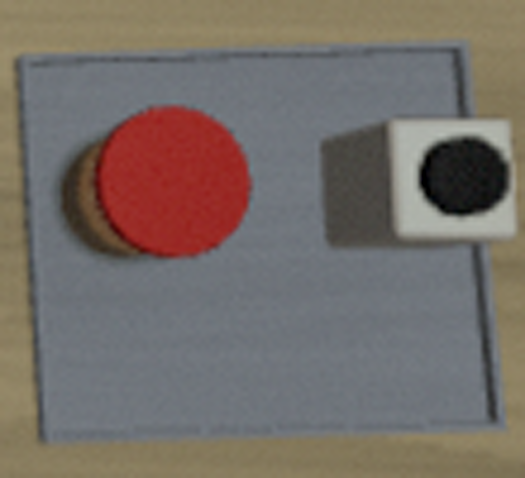

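Jar and flask are back: the jar lid is at (174,182) against (171,182) before, about 1 mm off, and the flask face is in the same place. Grasping the can.

send_rows(
  series=[
    [0.01,0.02,0.5,0,0,0,0.8],
    [0,0,0.9,0,0,0,0.8],
    [0,0,0.95,0,0,0,0.8],
    [0,0,0.95,0,0,0,0.8],
    [0,0,0.95,0,0,0,0.8],
    [0,0,0.85,0,0,0,0.8],
    [0,0,0.5,0,0,0,0.8],
    [0,0,0.3,0,0,0,0.8],
  ],
)

```text
time_s: 69.3
position: [0.5144, 0.2851, 0.0634]
orientation: [-0.001, -0.03, 1.0, -0.001]
contact_force: [0.2, 0.1, -0.5]
width: 0.0767
grasp_force: 0.0
```

send_rows(
  series=[
    [0,0,0,0,0,0,0.8],
    [0,0,0,0,0,0,0.8],
    [0,0,0,0,0,0,-1],
    [0,0,0,0,0,0,-1],
    [0,0,0,0,0,0,-1],
    [0,0,0,0,0,0,-1],
    [0,0,0,0,0,0,-1],
    [0,0,0,0,0,0,-1],
  ],
)

```text
time_s: 70.1
position: [0.5165, 0.2862, 0.067]
orientation: [0.001, -0.03, 1.0, 0.0]
contact_force: [-0.1, -1.2, 5.5]
width: 0.0452
grasp_force: 41.4
```

send_rows(
  series=[
    [0,0,-0.3,0,0,0,-1],
    [0,0,-0.6,0,0,0,-1],
    [0,0,-0.9,0,0,0,-1],
    [0,0,-0.95,0,0,0,-1],
    [0,0,-0.95,0,0,0,-1],
    [0,0,-0.9,0,0,0,-1],
    [0,0,-0.6,0,0,0,-1],
    [0,0,-0.3,0,0,0,-1],
  ],
)

```text
time_s: 70.9
position: [0.516, 0.2864, 0.2055]
orientation: [0.001, -0.03, 1.0, 0.001]
contact_force: [0.4, -0.0, -2.0]
width: 0.0451
grasp_force: 41.2
```

```bash
python3 - <<'E'
from h import *
plan((.5122,-.2833,.066),183.4)
E
```

```text
t 70.90 pos [0.516  0.2864 0.2055] yaw -176.54 tilt 0.15 w 0.0451 g 41.2 F [ 0.4 -0.  -2. ]
  rz total 0.0010 ; shift units [  1.502 -22.737   5.579]
```

send_rows(
  series=[
    [0.058,-0.4,0,0,0,0,-1],
    [0.058,-0.7,0,0,0,0,-1],
    [0.058,-0.96,0,0,0,0,-1],
    [0.058,-0.96,0,0,0,0,-1],
    [0.058,-0.96,0,0,0,0,-1],
    [0.058,-0.96,0,0,0,0,-1],
    [0.058,-0.96,0,0,0,0,-1],
    [0.058,-0.96,0,0,0,0,-1],
  ],
)

```text
time_s: 71.7
position: [0.5126, 0.1116, 0.2013]
orientation: [-0.002, -0.03, 1.0, -0.0]
contact_force: [-0.0, -0.6, -1.9]
width: 0.0451
grasp_force: 41.3
```

send_rows(
  series=[
    [0.058,-0.96,0,0,0,0,-1],
    [0.058,-0.96,0,0,0,0,-1],
    [0.058,-0.96,0,0,0,0,-1],
    [0.058,-0.96,0,0,0,0,-1],
    [0.058,-0.96,0,0,0,0,-1],
    [0.058,-0.96,0,0,0,0,-1],
    [0.058,-0.96,0,0,0,0,-1],
    [0.058,-0.96,0,0,0,0,-1],
  ],
)

```text
time_s: 72.5
position: [0.5121, -0.0801, 0.2013]
orientation: [-0.002, -0.03, 1.0, 0.0]
contact_force: [0.5, 0.6, -2.6]
width: 0.0452
grasp_force: 41.3
```

send_rows(
  series=[
    [0.058,-0.96,0,0,0,0,-1],
    [0.058,-0.96,0,0,0,0,-1],
    [0.058,-0.96,0,0,0,0,-1],
    [0.058,-0.96,0,0,0,0,-1],
    [0.058,-0.96,0,0,0,0,-1],
    [0.058,-0.96,0,0,0,0,-1],
    [0.058,-0.96,0,0,0,0,-1],
    [0.058,-0.7,0,0,0,0,-1],
  ],
)

```text
time_s: 73.3
position: [0.5117, -0.266, 0.2013]
orientation: [-0.002, -0.029, 1.0, 0.001]
contact_force: [0.6, 0.2, -1.4]
width: 0.0453
grasp_force: 41.3
```

send_rows(
  series=[
    [0.058,-0.5,0,0,0,0,-1],
    [0.058,-0.28,0,0,0,0,-1],
    [0,0,0,0,0,0,-1],
    [0,0,0,0,0,0,-1],
    [0,0,0,0,0,0,-1],
  ],
)

```text
time_s: 73.8
position: [0.5122, -0.2829, 0.2033]
orientation: [0.0, -0.031, 1.0, 0.0]
contact_force: [-0.5, 0.9, -1.6]
width: 0.045
grasp_force: 41.3
```

```bash
python3 - <<'E'
from h import *
plan((.5120,-.2835,.067),183.4)
E
```

```text
t 73.80 pos [ 0.5122 -0.2829  0.2033] yaw -176.48 tilt 0.02 w 0.0450 g 41.3 F [-0.5  0.9 -1.6]
  rz total 0.0021 ; shift units [ 0.01  -0.025  5.45 ]
```

send_rows(
  series=[
    [0,-0.02,0.4,0,0,0,-1],
    [0,0,0.8,0,0,0,-1],
    [0,0,0.95,0,0,0,-1],
    [0,0,0.95,0,0,0,-1],
    [0,0,0.95,0,0,0,-1],
    [0,0,0.75,0,0,0,-1],
    [0,0,0.42,0,0,0,-1],
    [0,0,0.2,0,0,0,-1],
  ],
)

```text
time_s: 74.6
position: [0.511, -0.2828, 0.0671]
orientation: [-0.001, -0.03, 1.0, 0.001]
contact_force: [-5.5, 4.6, 13.9]
width: 0.045
grasp_force: 42.7
```

send_rows(
  series=[
    [0,0,0.03,0,0,0,-1],
    [0,0,0,0,0,0,-1],
    [0,0,0,0,0,0,-1],
    [0,0,0,0,0,0,-1],
  ],
)

```text
time_s: 75.0
position: [0.5125, -0.2845, 0.0673]
orientation: [0.0, -0.03, 1.0, -0.0]
contact_force: [0.9, 0.3, -2.3]
width: 0.0448
grasp_force: 41.2
```

```bash
python3 - <<'E'
from h import *
plan((.5127,-.2838,.067),183.4)
E
```

```text
t 75.00 pos [ 0.5125 -0.2845  0.0673] yaw -176.55 tilt 0.06 w 0.0448 g 41.2 F [ 0.9  0.3 -2.3]
  rz total 0.0009 ; shift units [-0.012  0.028  0.012]
```

send_rows(
  series=[
    [0,0.02,0.02,0,0,0,-1],
    [0,0,0.02,0,0,0,-1],
    [0,0,0,0,0,0,0.8],
    [0,0,0,0,0,0,0.8],
    [0,0,0,0,0,0,0.8],
    [0,0,0,0,0,0,0.8],
    [0,0,0,0,0,0,0.8],
    [0,0,-0.2,0,0,0,0.8],
  ],
)

```text
time_s: 75.8
position: [0.5114, -0.2833, 0.07]
orientation: [-0.001, -0.03, 1.0, 0.001]
contact_force: [0.5, 0.3, 0.0]
width: 0.0775
grasp_force: 0.0
```

send_rows(
  series=[
    [0,0,-0.5,0,0,0,0.8],
    [0,0,-0.9,0,0,0,0.8],
    [0,0,-0.95,0,0,0,0.8],
    [0,0,-0.95,0,0,0,0.8],
    [0,0,-0.95,0,0,0,0.8],
    [0,0,-0.95,0,0,0,0.8],
    [0,0,-0.7,0,0,0,0.8],
    [0.3,0.5,-0.3,0,0,0,0.8],
  ],
)

```text
time_s: 76.6
position: [0.5052, -0.2734, 0.2296]
orientation: [0.002, -0.03, 1.0, -0.002]
contact_force: [0.7, -0.4, 0.5]
width: 0.0769
grasp_force: 0.0
```

send_rows(
  series=[
    [0.4,0.95,0,0,0,0,0.8],
    [0.4,0.95,0,0,0,0,0.8],
    [0.4,0.95,0,0,0,0,0.8],
    [0.4,0.95,0,0,0,0,0.8],
    [0.4,0.95,0,0,0,0,0.8],
    [0.4,0.95,0,0,0,0,0.8],
    [0.4,0.95,0,0,0,0,0.8],
    [0.4,0.95,0,0,0,0,0.8],
  ],
)

```text
time_s: 77.4
position: [0.4122, -0.0861, 0.2273]
orientation: [0.001, -0.03, 1.0, -0.0]
contact_force: [0.2, 0.5, 0.7]
width: 0.0769
grasp_force: 0.0
```

send_rows(
  series=[
    [0.4,0.95,0,0,0,0,0.8],
    [0.4,0.95,0,0,0,0,0.8],
    [0.4,0.95,0,0,0,0,0.8],
    [0.4,0.95,0,0,0,0,0.8],
    [0.4,0.95,0,0,0,0,0.8],
    [0.4,0.95,0,0,0,0,0.8],
    [0,0.5,0,0,0,0,0.8],
    [0,0,0,0,0,0,0.8],
  ],
)

```text
time_s: 78.2
position: [0.3432, 0.0653, 0.2273]
orientation: [0.001, -0.032, 0.999, 0.0]
contact_force: [0.1, -1.5, -0.2]
width: 0.0769
grasp_force: 0.0
```

```bash
python3 - <<'E'
from h import *
plan((.5127,-.2838,.067),183.4)
t=capture("top");s=capture("side")
def cen(im,lo,hi,box):
    h=cv2.cvtColor(im,cv2.COLOR_RGB2HSV);m=cv2.inRange(h,lo,hi);n=np.zeros_like(m);n[box[0]:box[1],box[2]:box[3]]=m[box[0]:box[1],box[2]:box[3]]
    k=blobs(n,15)[0];M=cv2.moments(k);return np.array([M["m10"],M["m01"]])/M["m00"]
for n,c,bx in(("top",t,(210,285,395,510)),("side",s,(200,320,300,430))):
    o=cv2.imread(f"pics/{n}0.png")[:,:,::-1].copy()
    for nm,lo,hi in(("lid",(0,150,60),(8,255,255)),("cap",(0,0,0),(179,255,40)),("white",(0,0,150),(179,40,255))):
        try:
            b=bx if nm!="white" else ((252,285,450,480) if n=="top" else (236,256,338,362))
            print(n,nm,cen(o,lo,hi,b).round(2),cen(c["pixels"],lo,hi,b).round(2))
        except Exception as e: print(n,nm,e)
cv2.imwrite("pics/g9.png",np.hstack([cv2.resize(t["pixels"][200:300,395:505],None,fx=3.6,fy=3.6,interpolation=cv2.INTER_CUBIC),cv2.resize(s["pixels"][100:350,130:440],(400,360))])[:,:,::-1])
E
```

```text
t 78.20 pos [0.3432 0.0653 0.2273] yaw -176.38 tilt 0.16 w 0.0769 g 0.0 F [ 0.1 -1.5 -0.2]
  rz total 0.0039 ; shift units [ -5.939 -14.342   6.411]
top lid [430.02 237.82] [430.53 237.84]
top cap [491.29 236.48] [491.47 236.61]
top white [465.65 266.03] [466.04 265.96]
side lid [350.2 225.3] [350.75 225.54]
side cap [400.28 255.12] [400.43 255.29]
side white [351.42 243.04] [351.86 243.16]
```

View pics/g9.png

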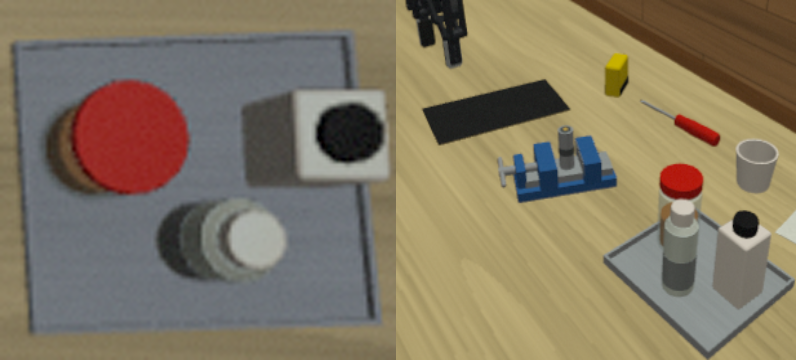

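All three containers are within about 1 mm of their starting spots (0.2–0.6 px), upright and released. The lifter stands between the jaws at right panel (566,148), and the arm is clear. Handing in.

```bash
python3 -c "
from station import *
print(hand_in())"
```

```text
the job is handed in; nothing more can be done
None
```

The job is handed in at about 78 s of the 149 s allowed: the lifter stands upright in the vise, within about 1 mm of the middle, and the jar, flask and can are back upright and released, each within about 1 mm of where it started.

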